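# Make up the air union and turn the air on

### The job

The brass union nut on top of the air manifold is loose: run it down clockwise with the fingers until it is finger-tight and no further, then fetch the big open-ended spanner whose head pokes out from under the low shelf, pull the nut up with it by its handle until it comes up solid, without heaving on it once it has stopped, and lay the spanner flat on the bench clear of the manifold. Only when the joint is tight, turn the air on with the red lever, fully round until it lies along the pipe. Leave the other things on the bench where they are.

Things in the scene. Friction and masses are not known exactly. Their poses are not given: they have to be found in the camera images.
- manifold: the fixed air station: an aluminium block 50 x 130 x 40 mm (its top 45 mm above the bench) with the union standing on its middle. Origin on the bench straight under the union's upright axis; its y axis runs along the pipe from the block to the ball valve, which stands at y = +190 mm; its x axis points away from the robot; a filter-regulator 200 mm high stands at x = 185, y = 262 mm
- nut: brass hexagonal union nut, captive, upright axis: 36 mm across flats, 22 mm high, origin in its middle, 78 mm above the bench; x axis looks out of the centre of a flat (flats every 60 degrees). Below it a round collar 48 mm wide, its top 63 mm above the bench; above it a fixed plug tail 21 mm thick reaching 112 mm above the bench. It does not noticeably sink as it turns
- rundown (a joint): turn of the nut while it runs down, rad: grows as the nut turns clockwise seen from above, against about 0.15 N m; at 2.4 it sits finger-tight on its seal and turning it further takes the spanner. It can be turned back as easily as down
- pullup (a joint): further clockwise turn of the seated nut as it crushes its seal, rad: starts at 0 to 0.2 (the seal has been used), takes 1.3 N m rising to 1.75 N m (up to 20 N on the spanner's handle), ends at a dead stop at 0.55, fully tight, and stays where it is left. The spanner leads the nut by up to about 0.25 rad (play and springiness of the jaw)
- spanner_jaw (a point): big chrome spanner, loose, 0.35 kg: middle of its jaw opening, half-way up the 13 mm thick head. x axis from the handle to the jaw, z up. The jaws, 37.5 mm apart, open along a line 15 degrees anticlockwise of x (from above); throat 21.5 mm behind the middle, flared tips 23 mm ahead. Head 66 mm over the flat outer sides of the jaws (each jaw 14 mm wide)
- spanner_handle (a point): middle of the spanner's handle, near its balance point, 85 mm behind the jaw's middle; same axes. The handle is 24 mm wide, 11 mm thick, begins 45 mm and ends 200 mm behind the jaw's middle. At the start it lies under the shelf and only the head stands out
- shelf: fixed low steel shelf, 340 x 180 mm, with bins on it; the board's underside is 34 mm above the bench. Origin on the bench under its middle; the spanner's head stands out of its long open side at y = +90 mm in the shelf's frame
- valve (a joint): red lever of the ball valve, rad: 0 shut, lying across the pipe towards the robot; it turns clockwise seen from above to pi/2, open, lying along the pipe and pointing away from the nut. Takes about 0.28 N m and stays where it is left
- valve_lever (a point): middle of the grip of the red lever, 75 mm from its pivot, 77 mm above the bench; the red grip is 65 mm long, 17 mm wide, 9 mm thick; the x axis points along the lever towards the pivot
- valve_stem (a point): point on the upright pivot axis of the lever, at the height of its grip
- disc_stack: bystander: stack of dark abrasive discs, 115 mm across, 71 mm high
- disc_one: bystander: one abrasive disc, 115 mm across, 12 mm high
- rivet_tub: bystander: open steel tub, 72 mm across, 45 mm high
- oil_bottle: bystander: white bottle with a red cap, 54 mm across, 140 mm high
- small_spanner: bystander: small chrome spanner, 140 mm long, too small for the nut
- screwdriver: bystander: screwdriver with a yellow handle
- spare_nut: bystander: loose brass hexagonal nut, 36 mm across flats, 22 mm high
Not all that is in view belongs to the job. What is shaped like the part that bears spanner_jaw but orange is not meant.

How it is judged (in metres and radians):
On the way, in this order (a step that is already met when the one before it is completed fails the run):
1. the nut is run down finger-tight by hand (value of joint rundown above 2.25 rad and contact force between spanner and nut below 0.5 N), for 0.1 s.
2. the nut is pulled up tight with the spanner, held by its handle (value of joint pullup above 0.48 rad and contact force between spanner and nut above 1 N and horizontal distance between the grasp point and nut above 0.06 m), for 0.1 s.
3. the air is turned fully on (value of joint valve above 1.45 rad), for 0.2 s.
At the end, for the whole second after the job is handed in: Nut seated (run-down within 0.2 rad of finger-tight) and pulled up to 0.48 rad or more of 0.55; lever within 0.12 rad of in line with the pipe; spanner flat and still on the bench, not touching the manifold, its jaw over 60 mm from the nut's axis (value of joint rundown above 2.2 rad and value of joint pullup above 0.48 rad and value of joint valve above 1.45 rad and height (world z) of each of spanner_jaw, spanner_handle below 0.012 m and horizontal distance between spanner_jaw and nut above 0.06 m and contact force between spanner and manifold below 0.2 N and linear speed of spanner below 0.02 m/s).
It fails at once if the spanner is put to the nut before it has been run down by hand (contact force between spanner and nut above 2 N and value of joint rundown below 1.8 rad).
It fails at once if the air is turned on before the joint is tight (value of joint valve above 0.3 rad and value of joint pullup below 0.45 rad).
It fails at once if a bystander is moved (distance of any of disc_stack, disc_one, rivet_tub, oil_bottle, small_spanner, screwdriver, spare_nut from where it was at the start of the episode above 0.03 m).
It fails at once if the nut is forced past finger-tight by hand (contact force between the fingers and nut above 2 N and value of joint pullup above 0.3 rad).
It fails at once if the spanner is heaved on after the nut has come up solid (contact force between spanner and nut above 330 N).
It also fails if it takes over 72 s, if anything falls off the work surface, if the arm or the gripper's body presses on something with over 40 N, if the wrist force passes 120 N, or if a joint passes its speed limit or range.

### The arm

A 6-joint arm with a two-finger parallel gripper is mounted at the origin on the work surface. World frame = base frame: x ahead of the robot, y to its left, z up, the work surface at z = 0. Lengths are in mm, angles in rad, forces in N, time in s.
With the tool pointing down it reaches from about 300 to 775 mm from the base axis. Payload 14.6 kg.
Tool frame: the origin (TCP) lies midway between the tips of the shut fingers; the grasp point (between the pads) lies 19 mm behind it (manip.tcp_to_grasp is the distance from the TCP to the grasp point, in mm); z points along the fingers, x is the direction in which the jaws open and shut, and the axes are right-handed (so a half turn about z gives the same grasp; the last joint's range is limited). The gripper opens to 94 mm and grips with 3 to 60 N. Pads are 16 mm wide; open, the fingers measure 119 mm over their backs; the gripper's body (75 mm by 177 mm) begins 78 mm behind the grasp point.
Start: joints at [-1.221, 0.3, 1.521, -0, 1.321, -0.067], TCP at [222.652, -502.907, 173.146] pointing down, gripper open.
Joint ranges: [-3.03, 3.03], [-0.79, 2.21], [0.23, 2.52], [-1.04, 4.18], [0, 3.07], [-2.55, 2.55]. Speed limits (rad/s): [2.22, 2.22, 2.57, 3.14, 3.14, 3.14].

### API

Orientations are given as [roll, pitch, yaw] about the fixed x, y, z axes, in that order (R = Rz(yaw) Ry(pitch) Rx(roll)).
In Python, from cell import manip gives the robot as it stands.
- The arm moves only by the tool arm_command, never from a script. Its argument "steps" is a list of rows, each a list of 3 entries, a list of its own where there are three numbers: the opening, from 0 (shut) to 1 (fully open), then the shift along the tool's x, y, z in cm, then the turn about the tool's z in rad. A call has 1 to 5 rows; each row shifts and turns the commanded pose from where the row before left it, along the tool's axes as they then stand; what a row does not reach is not made up. A row lasts 1/12 s, in which the tool goes at most 41.7 mm and 7.16 degrees, less where a joint would pass 70% of its speed; a pose out of reach is approached as far as the arm can. A call with a gripper value outside its range is refused whole. The fingers move at their own pace and stop on an object; "force" is the grip in N (left out, the last holds). Time passes only in rows, so rows that do not move let the fingers close. It gives the time, the measured TCP pose, the force and the opening at its end, in the units of the state.
- manip.read_state(): the state, without advancing time (a new reading comes with each control period).
- manip.camera(name): name is "side" or "top"; returns (picture, depth): 384x512x3 uint8, red, green, blue; 384x512 float32, mm along the optical axis (not along the pixel's ray), 0 where there is no reading.
- manip.calibration(name): a dict with "fx", "fy", "cx", "cy" (pixels), "R" (3x3) and "t" (3): a world point X has camera coordinates R X + t. Camera axes: x right, y down, z forward; pixel columns grow to the right and rows downward; lengths in mm; the calibration is good to about 2 mm. A picture is of the moment at which its call begins. calibration takes no time and is no camera call.
- manip.sign_off(): hands the job in, once; it reports no verdict.
The state is a dict: "clock": time; "joints": joint angles; "qd": joint speeds; "effort": joint torques, N m; "eef_pos": TCP position; "eef_rot": TCP orientation; "wrist_force": force on the tool from outside, world axes, zero at the start; "moment": the same for the moment, N m; "finger_gap": finger opening in mm.
Only numpy, scipy, OpenCV 4.12 (cv2) and the standard library are available. Lean on these libraries where they do the work, as an engineer would, in place of code of your own. Each camera call takes 0.05 s, during which the arm holds its last target.

## Working session

There is one attempt and no reset: what is moved stays moved. The work goes in short steps, Python scripts to look and compute and a tool call to move; the robot and the scene stay as the last step left them, time stands still between calls to the robot, and variables do not carry over. Pictures are saved under pics/ and viewed, and the job is handed in when it is done.

Besides the shell and the picture viewer there is one more tool, called after ">>>" as name(argument=value, ...), one argument or row to a line, values as JSON. arm_command: Moves the arm, as the interface text tells. Its arguments: {"type":"object","properties":{"steps":{"type":"array","items":{"type":"array"}},"force":{"type":"number"}},"required":["steps"]}

```bash
ls; mkdir -p pics; python3 - <<'E'
from cell import manip
import cv2, numpy as np
print(manip.read_state())
for n in ("top","side"):
    p,d=manip.camera(n); cv2.imwrite(f"pics/{n}0.png",cv2.resize(cv2.cvtColor(p,cv2.COLOR_RGB2BGR),(768,576)))
    np.savez(f"{n}0.npz",p=p,d=d)
    c=manip.calibration(n); print(n,{k:np.round(v,3).tolist() for k,v in c.items()})
E
```

```text
pics
{'clock': 0.0, 'joints': array([-1.22057555e+00,  3.00476277e-01,  1.52156561e+00, -2.34664494e-05,
        1.32071941e+00, -6.65964770e-02]), 'qd': array([ 0.00156844,  0.00257141,  0.00013435, -0.00079753, -0.00112979,
       -0.00017854]), 'effort': array([ 5.93475361e-04, -5.31803620e+01, -3.52735698e+01,  7.08882906e-02,
        2.44696724e-02, -6.50537595e-05]), 'eef_pos': array([ 222.55832333, -502.63083676,  172.59006322]), 'eef_rot': array([-3.14153756e+00,  1.16756432e-03, -1.15397322e+00]), 'wrist_force': array([-0.38314786, -0.35331784, -0.15398935]), 'moment': array([ 0.00529326, -0.04138581,  0.02956586]), 'finger_gap': 93.85619133980403}
top {'fx': 433.366, 'fy': 433.366, 'cx': 251.102, 'cy': 195.007, 'R': [[0.02, -1.0, 0.008], [-0.989, -0.02, -0.149], [0.149, -0.005, -0.989]], 't': [-3.928, 448.103, 1366.734]}
side {'fx': 428.136, 'fy': 428.136, 'cx': 259.256, 'cy': 194.191, 'R': [[-0.889, -0.459, -0.012], [-0.305, 0.609, -0.733], [0.343, -0.647, -0.681]], 't': [400.408, 196.503, 1264.659]}
```

View pics/top0.png

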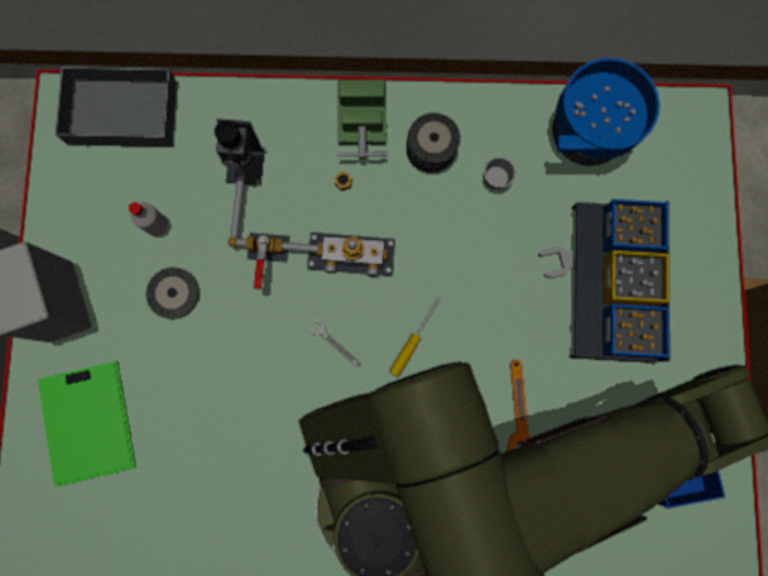

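View pics/side0.png

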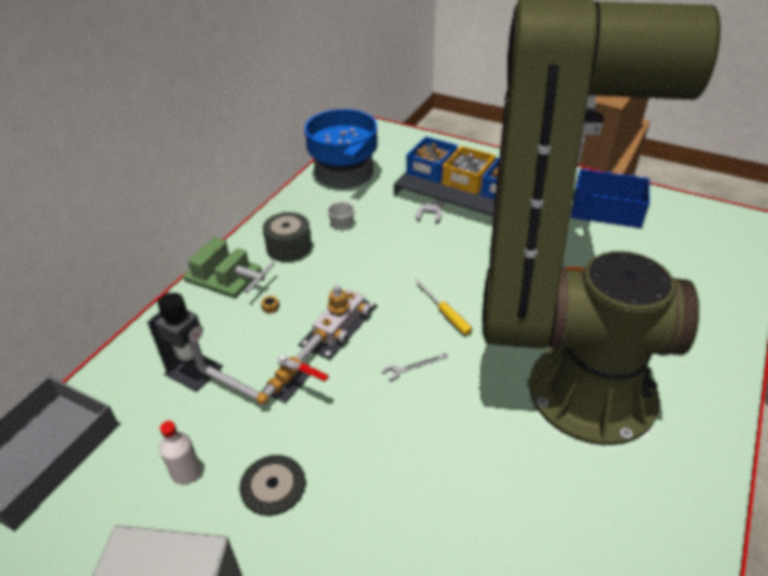

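The top view shows the nut near (352,248) and the valve near (262,242), with the red lever running down to (259,285). The spanner's head is at (555,262), sticking out of the shelf at about x=575. I'll zoom in.

```bash
cat > h.py <<'E'
from cell import manip
import cv2, numpy as np
def ray(n,u,v,z):
    c=manip.calibration(n);R=np.array(c["R"]);t=np.array(c["t"])
    d=R.T@np.array([(u-c["cx"])/c["fx"],(v-c["cy"])/c["fy"],1]);o=-R.T@t
    return o+d*(z-o[2])/d[2]
def proj(n,X):
    c=manip.calibration(n);q=np.array(c["R"])@np.array(X,float)+np.array(c["t"])
    return np.array([c["fx"]*q[0]/q[2]+c["cx"],c["fy"]*q[1]/q[2]+c["cy"]])
def pts(n,d):
    c=manip.calibration(n);R=np.array(c["R"]);t=np.array(c["t"])
    v,u=np.indices(d.shape)
    P=np.stack([(u-c["cx"])/c["fx"]*d,(v-c["cy"])/c["fy"]*d,d],-1)-t
    return P@R
def snap(n,name):
    p,d=manip.camera(n);np.savez(f"{name}.npz",p=p,d=d);return p,d
def crop(p,x0,y0,x1,y1,s,name):
    im=cv2.resize(cv2.cvtColor(p[y0:y1,x0:x1],cv2.COLOR_RGB2BGR),None,fx=s,fy=s,interpolation=cv2.INTER_CUBIC)
    cv2.imwrite(f"pics/{name}.png",im)
E
python3 - <<'E'
from h import *
t=np.load("top0.npz");s=np.load("side0.npz")
crop(t['p'],150,140,280,210,6,"tn0"); crop(t['p'],340,130,440,250,5,"ts0"); crop(s['p'],160,170,270,280,5,"sn0");crop(s['p'],250,100,350,170,7,"ss0")
P=pts("top",t['d'])
for (u,v) in [(235,163),(235,167),(215,166),(175,160),(173,188),(370,175),(400,200),(385,180),(250,300)]:
    print(u,v,P[v,u].round(1))
E
```

```text
235 163 [534.9  57.  112.5]
235 167 [526.8  57.4  91.8]
215 166 [539.6 124.1  41.3]
175 160 [548.8 248.4  76. ]
173 188 [458.  249.6  81.3]
370 175 [ 5.289e+02 -3.908e+02  1.000e-01]
400 200 [ 440.1 -472.8   44.8]
385 180 [ 504.4 -426.4   44.7]
250 300 [168.3   6.1 615.3]
```

```bash
python3 - <<'E'
from h import *
t=np.load("top0.npz");s=np.load("side0.npz")
for n,D,tag in(("top",t,"t"),("side",s,"s")):
    P=pts(n,D['d']); p=D['p'].astype(int)
    hsv=cv2.cvtColor(D['p'],cv2.COLOR_RGB2HSV)
    # red lever
    m=((p[...,0]>140)&(p[...,1]<70)&(p[...,2]<70)).astype(np.uint8)
    k,l,st,ce=cv2.connectedComponentsWithStats(m)
    for i in range(1,k):
        if st[i,4]>15: print(n,"red",st[i],ce[i].round(1),P[l==i].mean(0).round(1),ray(n,*ce[i],81).round(1))
E
```

```text
side red [ 42 235  22  20  26] [ 52.4 244.5] [1006.7  390.1  -49.6] [880.2 450.8  81. ]
side red [494 236  18 148 261] [502.5 314.2] [-296.6   39.6    4.3] [-275.3  115.9   81. ]
side red [199 242  19  11  77] [207.6 247.3] [479.8 259.1  79.6] [478.9 260.   81. ]
side red [108 281   8   9  51] [111.3 285. ] [594.9 506.  138.2] [635.2 481.2  81. ]
```

View pics/tn0.png

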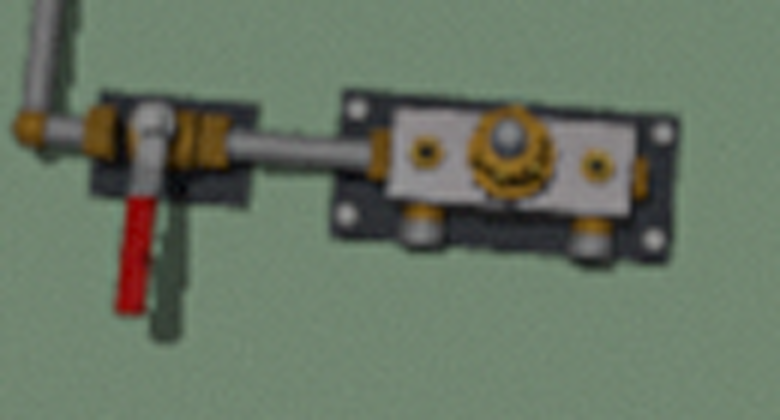

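View pics/ts0.png

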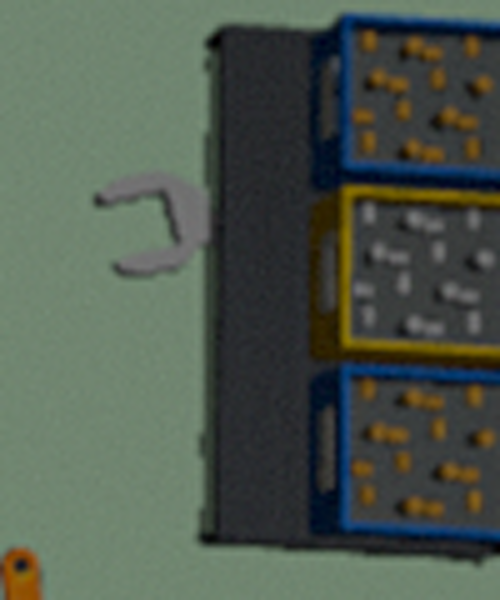

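View pics/sn0.png

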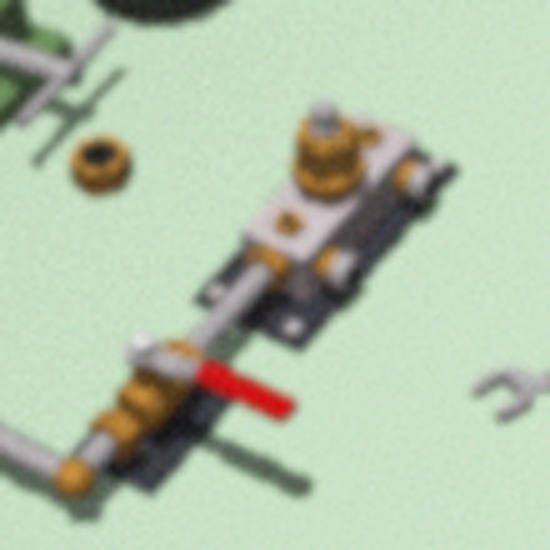

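View pics/ss0.png

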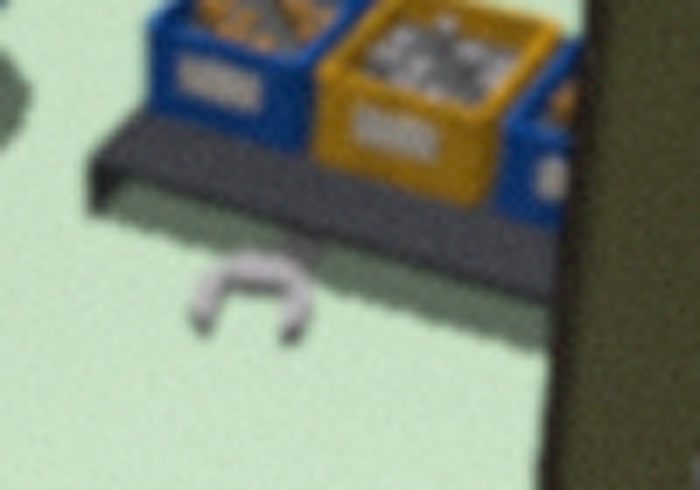

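```bash
python3 - <<'E'
from h import *
t=np.load("top0.npz");s=np.load("side0.npz")
def T(x,y,z,x0=150,y0=140,s=6,n="top"): return ray(n,x0+(x+.5)/s-.5,y0+(y+.5)/s-.5,z).round(1)
print("tail",T(508,133,112), "side tail",T(323,108,112,160,170,5,"side"))
c=[T(*a,45) for a in((392,110),(636,126),(628,215),(386,198))]; print("block",c,np.mean(c,0))
for a,b in((0,1),(3,2)): d=c[a]-c[b];print("len",np.linalg.norm(d),"yaaxis deg",np.degrees(np.arctan2(d[1],d[0])))
print("stem",T(153,115,85))
P=pts("top",t['d']);p=t['p'].astype(int)
m=(p[...,0]>2.2*p[...,1])&(p[...,0]>90);m[:, :165]=0;m[:,180:]=0;m[:150]=0;m[200:]=0
v,u=np.nonzero(m);print(len(u)); q=np.array([ray("top",a,b,81) for a,b in zip(u,v)])[:,:2]
print("red centre",q.mean(0),P[m].mean(0)); w,V=np.linalg.eigh(np.cov(q.T));print("dir",np.degrees(np.arctan2(V[1,1],V[0,1])),np.sqrt(12*w))
# height-based clouds around the nut
for n,D in(("top",t),("side",s)):
    P=pts(n,D['d']);X=P.reshape(-1,3);X=X[(abs(X[:,0]-530)<60)&(abs(X[:,1]-57)<60)]
    for lo,hi in((108,118),(85,94),(60,66),(42,48)):
        k=X[(X[:,2]>lo)&(X[:,2]<hi)];print(n,lo,len(k),k.mean(0).round(1) if len(k) else"",k.min(0).round() if len(k) else"",k.max(0).round() if len(k) else"")
# spanner
P=pts("top",t['d']); 
g=(p.min(-1)>75)&(abs(p[...,0]-p[...,1])<25)&(P[...,2]<25)&(P[...,1]>-420)&(P[...,1]<-270)&(abs(P[...,0]-530)<60)
g=((p[...,1]-p[...,0])<12)&(p.min(-1)>85)
g[:, :350]=0;g[:,386]=0;g[:155]=0;g[200:]=0;g[:,387:]=0
v,u=np.nonzero(g);print("sp",len(u),u.min(),u.max(),v.min(),v.max(),P[g].mean(0))
E
```

```text
tail [538.9  59.4 112. ] side tail [537.8  65.8 112. ]
block [array([565.6, 124.9,  45. ]), array([559.6,  -7.2,  45. ]), array([510.5,  -3.8,  45. ]), array([517.1, 126.6,  45. ])] [538.2    60.125  45.   ]
len 132.23619020525356 yaaxis deg 87.39940523721899
len 130.5669177088898 yaaxis deg 87.10253272394652
stem [550.8 246.8  85. ]
80
red centre [477.54309103 253.55684284] [475.12367022 250.85156031  95.83633188]
dir 177.4199063658583 [13.3388666  60.86559318]
top 108 22 [537.1  57.8 111.3] [529.  51. 108.] [545.  66. 114.]
top 85 60 [534.8  58.3  89.9] [518.  39.  85.] [557.  76.  93.]
top 60 34 [526.9  57.8  63.4] [513.  36.  60.] [556.  81.  66.]
top 42 272 [535.3  54.   45. ] [492.  -3.  42.] [565. 117.  48.]
side 108 13 [537.8  65.4 109.9] [530.  58. 108.] [543.  73. 112.]
side 85 58 [535.3  69.3  89.7] [520.  47.  86.] [559.  83.  94.]
side 60 35 [529.6  73.6  62.1] [515.  44.  60.] [556.  88.  66.]
side 42 179 [533.3  69.5  44.3] [512.  -0.  42.] [564. 117.  48.]
sp 207 360 381 164 184 [ 531.33522391 -395.06984484   18.3261763 ]
```

```bash
cat >> h.py <<'E'
def plan(tx,ty,tz,tyaw,n,start=None):
    """rows from the measured (or given) pose to target, straight, constant rates; prints tool-frame rows"""
    if start is None:
        s=manip.read_state();start=(*s['eef_pos'],s['eef_rot'][2])
    x,y,z,w=start;d=(tyaw-w+np.pi)%(2*np.pi)-np.pi
    if abs(tyaw-w)<np.pi+.5: d=tyaw-w
    px,py,pz,pw=x,y,z,w;out=[]
    for i in range(1,n+1):
        f=i/n;gx,gy,gz,gw=x+(tx-x)*f,y+(ty-y)*f,z+(tz-z)*f,w+d*f
        dx,dy=gx-px,gy-py
        a=round((np.cos(pw)*dx+np.sin(pw)*dy)/10,2);b=round((np.sin(pw)*dx-np.cos(pw)*dy)/10,2);c=round(-(gz-pz)/10,2);t=round(-(gw-pw),3)
        out.append([[a,b,c],t])
        px+=10*(np.cos(pw)*a+np.sin(pw)*b);py+=10*(np.sin(pw)*a-np.cos(pw)*b);pz-=10*c;pw-=t
    for o in out: print(o)
    print("end",np.round([px,py,pz,pw],3))
    return (px,py,pz,pw)
E
python3 - <<'E'
from h import *
t=np.load("top0.npz");s=np.load("side0.npz")
crop(t['p'],222,152,248,178,22,"tn1");crop(s['p'],212,184,240,214,18,"sn1")
for n in("top","side"):
  print(n,[proj(n,(538.5+.0,60,z)).round(1).tolist() for z in(112,89,63,45)])
plan(538.5,60,155,1.31,22)
E
```

```text
top [[234.1, 161.9], [234.3, 163.5], [234.5, 165.3], [234.7, 166.5]]
side [[225.0, 190.0], [225.4, 195.4], [226.0, 201.3], [226.3, 205.4]]
[[np.float64(-1.76), np.float64(-2.35), np.float64(0.08)], np.float64(-0.112)]
[[np.float64(-1.48), np.float64(-2.53), np.float64(0.08)], np.float64(-0.112)]
[[np.float64(-1.19), np.float64(-2.68), np.float64(0.08)], np.float64(-0.112)]
[[np.float64(-0.89), np.float64(-2.8), np.float64(0.08)], np.float64(-0.112)]
[[np.float64(-0.56), np.float64(-2.87), np.float64(0.08)], np.float64(-0.112)]
[[np.float64(-0.25), np.float64(-2.93), np.float64(0.08)], np.float64(-0.112)]
[[np.float64(0.09), np.float64(-2.93), np.float64(0.08)], np.float64(-0.112)]
[[np.float64(0.41), np.float64(-2.9), np.float64(0.08)], np.float64(-0.112)]
[[np.float64(0.74), np.float64(-2.84), np.float64(0.08)], np.float64(-0.112)]
[[np.float64(1.05), np.float64(-2.74), np.float64(0.08)], np.float64(-0.112)]
[[np.float64(1.35), np.float64(-2.61), np.float64(0.08)], np.float64(-0.112)]
[[np.float64(1.63), np.float64(-2.43), np.float64(0.08)], np.float64(-0.112)]
[[np.float64(1.89), np.float64(-2.24), np.float64(0.08)], np.float64(-0.112)]
[[np.float64(2.13), np.float64(-2.02), np.float64(0.08)], np.float64(-0.112)]
[[np.float64(2.35), np.float64(-1.76), np.float64(0.08)], np.float64(-0.112)]
[[np.float64(2.52), np.float64(-1.49), np.float64(0.08)], np.float64(-0.112)]
[[np.float64(2.68), np.float64(-1.2), np.float64(0.08)], np.float64(-0.112)]
[[np.float64(2.8), np.float64(-0.89), np.float64(0.08)], np.float64(-0.112)]
[[np.float64(2.87), np.float64(-0.58), np.float64(0.08)], np.float64(-0.112)]
[[np.float64(2.92), np.float64(-0.25), np.float64(0.08)], np.float64(-0.112)]
[[np.float64(2.94), np.float64(0.08), np.float64(0.08)], np.float64(-0.112)]
[[np.float64(2.9), np.float64(0.41), np.float64(0.08)], np.float64(-0.112)]
end [538.527  59.977 155.034   1.31 ]
```

View pics/tn1.png

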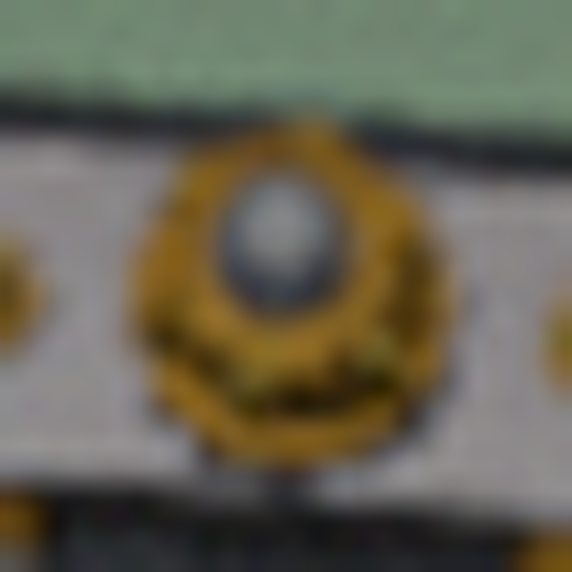

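View pics/sn1.png

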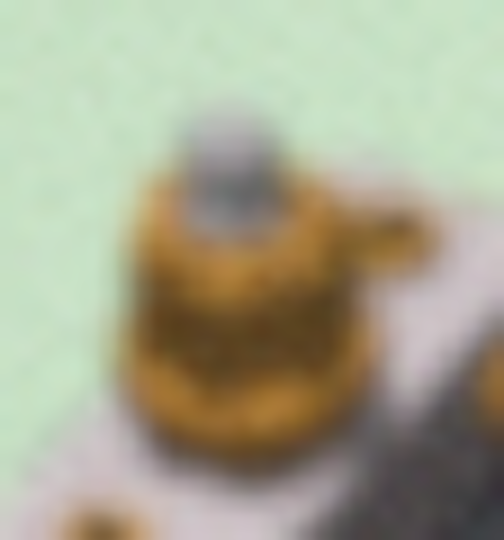

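The zoomed top view has the hex corners at (310,120), (428,215), (398,365), (252,408), (134,313) and (164,163). That puts the flat normals at about 19° + 60k, so I'll grip with tool x at 79° (1.38 rad).

```bash
sed -i 's/for o in out: print(o)/for i in range(0,n,5): print([[[float(v) for v in a],float(t)] for a,t in out[i:i+5]])/' h.py; python3 - <<'E'
from h import *
plan(538.5,61,155,1.38,25)
E
```

```text
[[[-1.55, -2.07, 0.07], -0.101], [[-1.33, -2.21, 0.07], -0.102], [[-1.1, -2.34, 0.07], -0.101], [[-0.86, -2.44, 0.07], -0.101], [[-0.61, -2.51, 0.07], -0.102]]
[[[-0.35, -2.56, 0.07], -0.101], [[-0.1, -2.59, 0.07], -0.102], [[0.18, -2.57, 0.07], -0.101], [[0.43, -2.55, 0.07], -0.101], [[0.69, -2.49, 0.08], -0.102]]
[[[0.93, -2.41, 0.07], -0.101], [[1.18, -2.31, 0.07], -0.101], [[1.4, -2.17, 0.07], -0.102], [[1.61, -2.02, 0.07], -0.101], [[1.81, -1.84, 0.07], -0.101]]
[[[1.99, -1.65, 0.07], -0.102], [[2.15, -1.45, 0.07], -0.101], [[2.28, -1.21, 0.07], -0.101], [[2.39, -0.99, 0.07], -0.102], [[2.47, -0.73, 0.07], -0.101]]
[[[2.54, -0.48, 0.07], -0.102], [[2.58, -0.22, 0.07], -0.101], [[2.58, 0.04, 0.07], -0.101], [[2.57, 0.3, 0.07], -0.102], [[2.52, 0.57, 0.07], -0.101]]
end [538.537  60.952 155.034   1.38 ]
```

>>> arm_command(
  steps=[
    [1,[-1.55,-2.07,0.07],-0.101],
    [1,[-1.33,-2.21,0.07],-0.102],
    [1,[-1.1,-2.34,0.07],-0.101],
    [1,[-0.86,-2.44,0.07],-0.101],
    [1,[-0.61,-2.51,0.07],-0.102],
  ],
  force=25,
)

```text
clock: 0.52
eef_pos: [286.2, -388.9, 169.3]
eef_rot: [-3.141, 0.001, -0.642]
wrist_force: [0.2, -0.1, 0.7]
finger_gap: 94.2
```

>>> arm_command(
  steps=[
    [1,[-0.35,-2.56,0.07],-0.101],
    [1,[-0.1,-2.59,0.07],-0.102],
    [1,[0.18,-2.57,0.07],-0.101],
    [1,[0.43,-2.55,0.07],-0.101],
    [1,[0.69,-2.49,0.08],-0.102],
  ],
)

```text
clock: 0.93
eef_pos: [349.4, -276.2, 165.8]
eef_rot: [-3.141, 0.0, -0.135]
wrist_force: [1.3, -0.8, 0.2]
finger_gap: 93.9
```

>>> arm_command(
  steps=[
    [1,[0.93,-2.41,0.07],-0.101],
    [1,[1.18,-2.31,0.07],-0.101],
    [1,[1.4,-2.17,0.07],-0.102],
    [1,[1.61,-2.02,0.07],-0.101],
    [1,[1.81,-1.84,0.07],-0.101],
  ],
)

```text
clock: 1.35
eef_pos: [412.5, -163.5, 162.4]
eef_rot: [-3.141, 0.0, 0.371]
wrist_force: [-0.5, -0.2, 0.4]
finger_gap: 94.2
```

>>> arm_command(
  steps=[
    [1,[1.99,-1.65,0.07],-0.102],
    [1,[2.15,-1.45,0.07],-0.101],
    [1,[2.28,-1.21,0.07],-0.101],
    [1,[2.39,-0.99,0.07],-0.102],
    [1,[2.47,-0.73,0.07],-0.101],
  ],
)

```text
clock: 1.77
eef_pos: [475.7, -50.7, 158.8]
eef_rot: [-3.141, 0.0, 0.878]
wrist_force: [0.3, -1.7, -0.6]
finger_gap: 93.8
```

>>> arm_command(
  steps=[
    [1,[2.54,-0.48,0.07],-0.102],
    [1,[2.58,-0.22,0.07],-0.101],
    [1,[2.58,0.04,0.07],-0.101],
    [1,[2.57,0.3,0.07],-0.102],
    [1,[2.52,0.57,0.07],-0.101],
  ],
)

```text
clock: 2.18
eef_pos: [538.9, 62.0, 155.2]
eef_rot: [-3.141, 0.0, 1.385]
wrist_force: [0.3, -0.9, 0.5]
finger_gap: 93.8
```

>>> arm_command(
  steps=[
    [1,[0,0,0],0],
  ],
)

```text
clock: 2.27
eef_pos: [539.5, 63.8, 154.8]
eef_rot: [-3.141, -0.0, 1.389]
wrist_force: [-0.2, -0.1, -0.9]
finger_gap: 94.1
```

```bash
python3 - <<'E'
from h import *
s=manip.read_state();print({k:np.round(v,3).tolist() for k,v in s.items()})
p,d=snap("side","s1");crop(p,150,120,290,240,5,"s1")
p,d=snap("top","t1");crop(p,150,90,330,230,4,"t1")
plan(538.5,61,69,1.38,4)
E
```

```text
{'clock': 2.267, 'joints': [0.05, 0.301, 1.563, 0.001, 1.278, -1.339], 'qd': [-0.059, -0.041, 0.059, -0.013, -0.002, 0.097], 'effort': [1.068, -51.694, -35.813, 0.012, 0.193, -1.158], 'eef_pos': [539.548, 63.782, 154.819], 'eef_rot': [-3.141, -0.0, 1.389], 'wrist_force': [-0.211, -0.052, -0.855], 'moment': [-0.01, -0.142, 0.026], 'finger_gap': 94.093}
[[[-0.0, 0.0, 2.15], 0.0], [[-0.01, 0.01, 2.15], 0.0], [[0.0, -0.0, 2.15], 0.0], [[-0.0, 0.0, 2.15], 0.0]]
end [538.496  61.008  68.971   1.38 ]
```

View pics/s1.png

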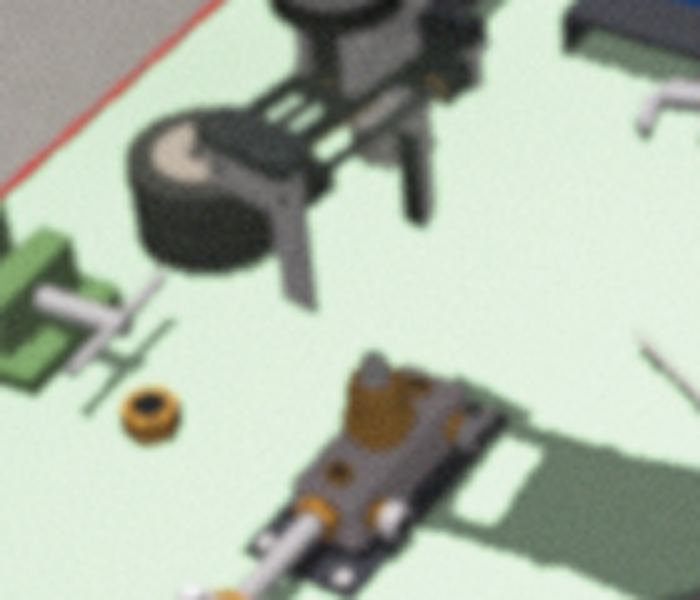

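View pics/t1.png

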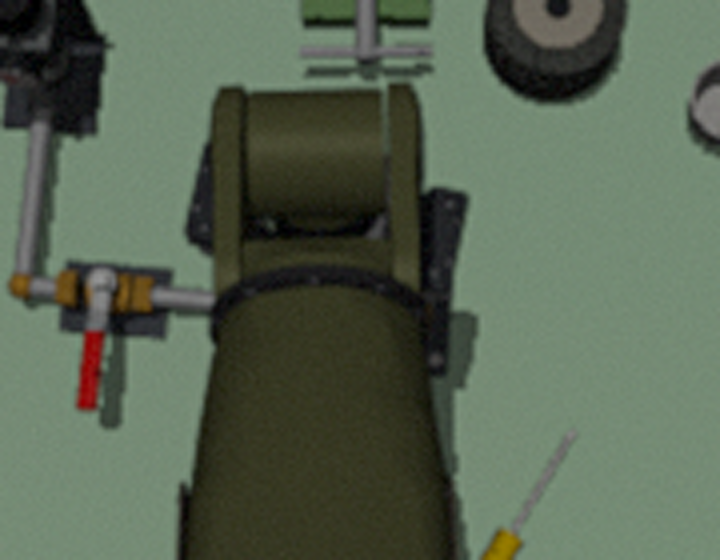

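```bash
python3 - <<'E'
from h import *
s=manip.read_state();e=s['eef_pos'];y=s['eef_rot'][2];print(e)
for k in(-1,0,1):
    q=e+np.array([np.cos(y),np.sin(y),0])*k*53; u=proj("side",q);print((u-[150,120]+.5)*5)
print("nut-tail pred",[((proj("side",(a,b,112))-[150,120]+.5)*5).round(1) for a,b in((538.5,61),(538.5,65))])
E
```

```text
[538.41679925  61.12495173 154.97096636]
[428.41373808 257.24547577]
[371.80694947 301.51892259]
[312.51268784 347.8943027 ]
nut-tail pred [array([376.5, 353.5]), array([373.2, 357.3])]
```

>>> arm_command(
  steps=[
    [0.65,[0,0,2],0],
    [0.65,[0,0,1],0],
    [0.65,[0,0,0],0],
    [0.65,[0,0,0],0],
    [0.65,[0,0,0],0],
  ],
)

```text
clock: 2.78
eef_pos: [538.8, 60.3, 126.3]
eef_rot: [3.141, -0.0, 1.379]
wrist_force: [-0.2, 1.1, 0.5]
finger_gap: 64.3
```

```bash
python3 - <<'E'
from h import *
p,d=snap("side","s2");crop(p,180,120,270,220,6,"s2")
s=manip.read_state();e=s['eef_pos'];y=s['eef_rot'][2];print(e,s['finger_gap'])
for k in(-1,0,1):
    q=e+np.array([np.cos(y),np.sin(y),0])*k*35; u=proj("side",q);print((u-[180,120]+.5)*6)
E
```

```text
[538.9291335   60.40469056 126.39790522] 61.84624836240984
[314.3144027  367.16823547]
[269.79243033 402.57826485]
[223.90807984 439.07184571]
```

View pics/s2.png

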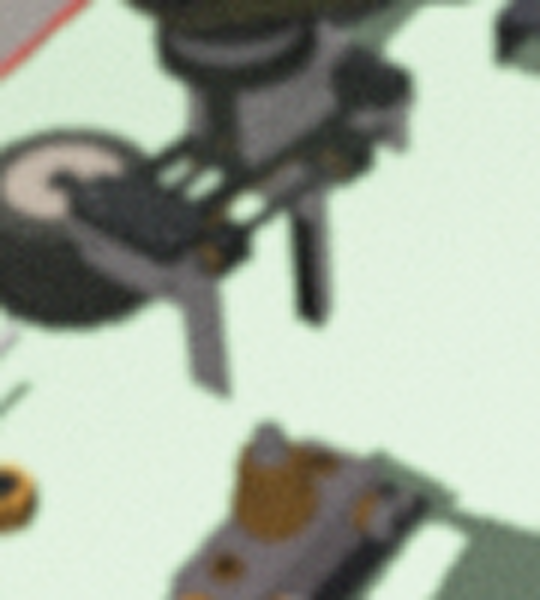

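```bash
python3 - <<'E'
from h import *
d=np.load("s2.npz")['d'];P=pts("side",d)
for x,y in((215,385),(208,360),(200,320),(313,312),(313,290),(312,250),(268,428)):
    u,v=int(180+x/6),int(120+y/6);print(x,y,P[v,u].round(),P[v-1,u].round())
E
```

```text
215 385 [542. 105. 171.] [541. 105. 176.]
208 360 [543. 105. 186.] [542. 107. 192.]
200 320 [545. 104. 212.] [544. 105. 216.]
313 312 [525.  33. 169.] [524.  34. 175.]
313 290 [525.  32. 185.] [525.  31. 188.]
312 250 [524.  31. 212.] [521.  34. 219.]
268 428 [542.  61. 107.] [542.  60. 111.]
```

>>> arm_command(
  steps=[
    [0.0,[0,0,-1],0],
    [0.0,[0,0,0],0],
    [0.0,[0,0,0],0],
    [0.0,[0,0,0],0],
    [0,[0,0,0],0],
  ],
)

```text
clock: 3.25
eef_pos: [538.6, 60.7, 135.5]
eef_rot: [-3.142, 0.0, 1.38]
wrist_force: [-0.7, 0.1, -0.4]
finger_gap: 31.3
```

>>> arm_command(
  steps=[
    [0.0,[0,0,0],0],
    [0.0,[0,0,0],0],
    [0.0,[0,0,0],0],
  ],
)

```text
clock: 3.5
eef_pos: [538.6, 60.7, 135.4]
eef_rot: [-3.141, 0.0, 1.38]
wrist_force: [0.1, 0.2, 0.5]
finger_gap: 11.0
```

```bash
python3 - <<'E'
from h import *
p,d=snap("side","s3");crop(p,180,120,270,220,6,"s3")
s=manip.read_state();e=s['eef_pos'];y=s['eef_rot'][2];print(e,s['finger_gap'])
print((proj("side",e)-[180,120]+.5)*6, manip.tcp_to_grasp)
P=pts("side",d)
for v in range(160,196): print(v,[P[v,u].round().astype(int).tolist() for u in(222,224,226)])
E
```

```text
[538.59223265  60.70711571 135.43613643] 7.222131801451968
[268.87686352 390.00830274] 18.8
160 [[530, 73, 243], [533, 59, 232], [526, 59, 234]]
161 [[530, 75, 241], [536, 55, 225], [528, 56, 228]]
162 [[530, 75, 237], [536, 56, 222], [527, 58, 226]]
163 [[532, 72, 230], [537, 55, 217], [529, 55, 220]]
164 [[531, 74, 228], [536, 56, 214], [529, 56, 217]]
165 [[533, 72, 223], [538, 55, 209], [531, 54, 210]]
166 [[533, 72, 219], [536, 58, 208], [529, 58, 210]]
167 [[529, 78, 221], [537, 57, 203], [528, 59, 207]]
168 [[531, 77, 216], [537, 57, 199], [530, 57, 201]]
169 [[532, 75, 210], [538, 55, 193], [530, 57, 198]]
170 [[531, 77, 208], [538, 56, 190], [530, 58, 194]]
171 [[530, 79, 206], [540, 55, 185], [527, 63, 195]]
172 [[530, 79, 203], [538, 58, 184], [530, 58, 187]]
173 [[532, 77, 197], [540, 55, 177], [531, 58, 182]]
174 [[532, 78, 194], [539, 56, 174], [532, 56, 177]]
175 [[531, 80, 191], [541, 54, 168], [531, 58, 175]]
176 [[531, 81, 188], [530, 72, 182], [531, 59, 171]]
177 [[531, 81, 184], [530, 71, 177], [641, -106, -1]]
178 [[532, 79, 179], [531, 71, 173], [641, -106, -6]]
[... 194 characters left out ...]
 [628, -84, -3]]
183 [[636, -70, 0], [633, -78, -5], [625, -78, -1]]
184 [[636, -69, -4], [628, -69, 0], [622, -73, -1]]
185 [[632, -63, -2], [627, -67, -3], [620, -70, -3]]
186 [[632, -61, -6], [625, -64, -5], [614, -61, 2]]
187 [[628, -56, -4], [621, -57, -2], [614, -59, -1]]
188 [[623, -48, -1], [618, -53, -3], [612, -56, -3]]
189 [[623, -47, -5], [614, -46, -1], [611, -54, -5]]
190 [[619, -41, -3], [541, 62, 112], [607, -47, -3]]
191 [[550, 60, 104], [540, 63, 110], [535, 60, 109]]
192 [[545, 68, 108], [538, 67, 110], [531, 66, 111]]
193 [[543, 71, 107], [537, 70, 108], [532, 66, 107]]
194 [[547, 66, 97], [537, 70, 104], [530, 68, 105]]
195 [[545, 70, 96], [537, 70, 100], [531, 68, 100]]
```

View pics/s3.png

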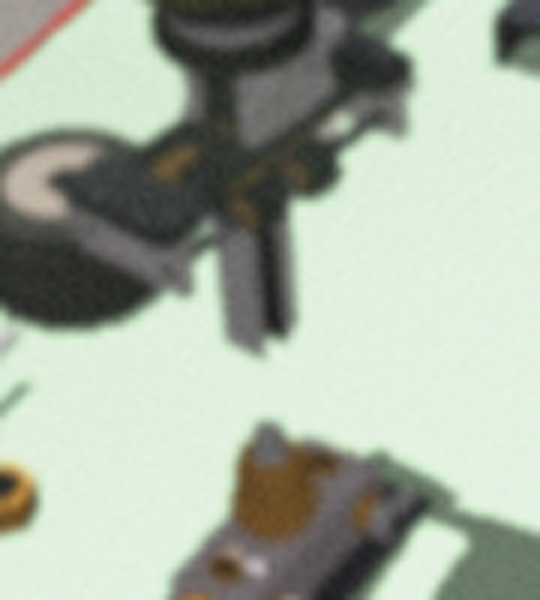

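>>> arm_command(
  steps=[
    [0.65,[0,0,0],0],
    [0.65,[0,0,0],0],
    [0.65,[0,0,0],0],
    [0.65,[0,0,0],0],
    [0.65,[0,0,0],0],
  ],
  force=8,
)

```text
clock: 3.97
eef_pos: [538.6, 60.7, 135.5]
eef_rot: [-3.142, -0.0, 1.38]
wrist_force: [-0.8, -0.3, 0.0]
finger_gap: 36.6
```

>>> arm_command(
  steps=[
    [0.65,[0,0,0.6],0],
    [0.65,[0,0,1.5],0],
    [0.65,[0,0,1.5],0],
    [0.65,[0,0,1.5],0],
    [0.65,[0,0,1.5],0],
  ],
)

```text
clock: 4.38
eef_pos: [538.4, 60.7, 68.4]
eef_rot: [-3.141, 0.0, 1.38]
wrist_force: [0.1, -0.4, -0.7]
finger_gap: 61.1
```

>>> arm_command(
  steps=[
    [0.65,[0,0,0],0],
    [0.3,[0,0,0],0],
    [0.3,[0,0,0],0],
    [0.3,[0,0,0],0],
    [0.3,[0,0,0],0],
  ],
)

```text
clock: 4.8
eef_pos: [539.1, 60.7, 70.4]
eef_rot: [3.14, -0.0, 1.38]
wrist_force: [-0.2, -0.4, 0.3]
finger_gap: 37.6
```

```bash
python3 - <<'E'
from h import *
p,d=snap("side","s4");crop(p,180,120,270,220,6,"s4")
s=manip.read_state();print({k:np.round(v,3).tolist() for k,v in s.items()})
E
```

```text
{'clock': 4.85, 'joints': [0.045, 0.39, 1.655, 0.0, 1.096, -1.335], 'qd': [-0.003, 0.002, 0.003, 0.001, 0.0, -0.0], 'effort': [-0.002, -54.533, -31.621, 0.002, 0.082, 0.0], 'eef_pos': [538.956, 60.738, 70.235], 'eef_rot': [3.141, -0.0, 1.38], 'wrist_force': [-0.09, -0.121, -0.811], 'moment': [0.048, -0.118, -0.005], 'finger_gap': 33.854}
```

View pics/s4.png

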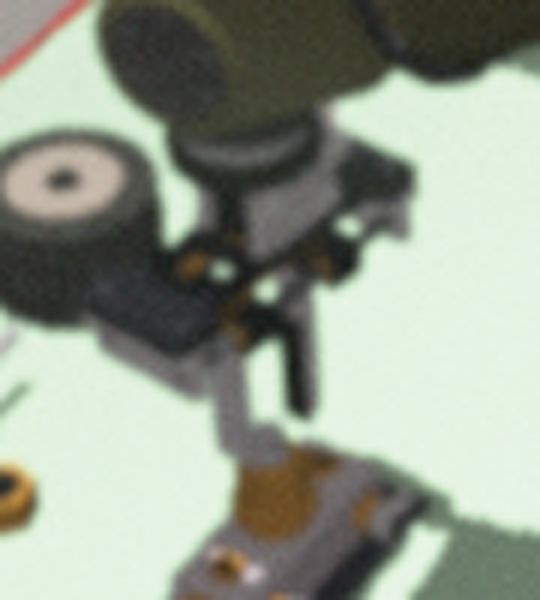

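The fingers closed past 36 mm to 33.9, and the picture shows the tips level with the tail top, at about (232,453) and (302,415). So the real tips sit about 38 mm above the reported TCP. I'll open and go down by that much, watching the force.

>>> arm_command(
  steps=[
    [0.65,[0,0,0],0],
    [0.65,[0,0,0],0],
    [0.65,[0,0,0],0],
    [0.65,[0,0,0.5],0],
    [0.65,[0,0,1],0],
  ],
)

```text
clock: 5.27
eef_pos: [539.2, 60.8, 54.9]
eef_rot: [3.14, -0.0, 1.38]
wrist_force: [0.2, 0.2, -0.3]
finger_gap: 60.3
```

>>> arm_command(
  steps=[
    [0.65,[0,0,1],0],
    [0.65,[0,0,0.9],0],
    [0.65,[0,0,0],0],
    [0.3,[0,0,0],0],
    [0.3,[0,0,0],0],
  ],
)

```text
clock: 5.68
eef_pos: [538.7, 60.7, 35.6]
eef_rot: [3.142, 0.0, 1.38]
wrist_force: [-0.5, -1.0, 0.2]
finger_gap: 51.1
```

>>> arm_command(
  steps=[
    [0.3,[0,0,0],0],
    [0.3,[0,0,0],0],
    [0.3,[0,0,0],0],
    [0.3,[0,0,0],0],
  ],
)

```text
clock: 6.02
eef_pos: [539.1, 61.7, 36.0]
eef_rot: [3.14, -0.002, 1.38]
wrist_force: [2.1, 7.1, -0.1]
finger_gap: 35.9
```

```bash
python3 - <<'E'
from h import *
p,d=snap("side","s5");crop(p,180,120,270,220,6,"s5")
s=manip.read_state();print({k:np.round(v,3).tolist() for k,v in s.items()})
E
```

```text
{'clock': 6.067, 'joints': [0.046, 0.436, 1.679, 0.002, 1.025, -1.335], 'qd': [-0.001, -0.0, -0.0, -0.001, -0.001, 0.0], 'effort': [-3.881, -55.366, -29.078, -1.634, 0.568, -0.083], 'eef_pos': [539.12, 61.698, 36.066], 'eef_rot': [3.14, -0.002, 1.38], 'wrist_force': [1.724, 7.814, 0.145], 'moment': [1.421, -0.413, -0.04], 'finger_gap': 36.139}
```

View pics/s5.png

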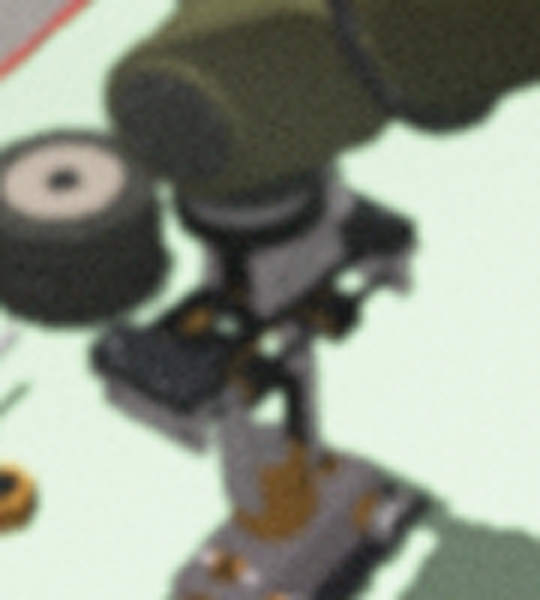

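>>> arm_command(
  steps=[
    [0.3,[0.2,0,0],0],
    [0.3,[0,0,0],0],
    [0.3,[0,0,0],0],
  ],
)

```text
clock: 6.32
eef_pos: [539.1, 61.9, 36.1]
eef_rot: [3.141, 0.001, 1.38]
wrist_force: [-2.1, -6.4, 4.2]
finger_gap: 36.3
```

```bash
python3 - <<'E'
from h import *
s=manip.read_state();print({k:np.round(v,3).tolist() for k,v in s.items()})
E
```

```text
{'clock': 6.317, 'joints': [0.048, 0.437, 1.677, -0.002, 1.027, -1.332], 'qd': [-0.001, -0.001, -0.001, 0.002, 0.001, -0.001], 'effort': [3.256, -53.712, -29.878, 1.238, -0.564, -0.073], 'eef_pos': [539.147, 61.895, 36.115], 'eef_rot': [3.141, 0.001, 1.38], 'wrist_force': [-2.12, -6.355, 4.223], 'moment': [-1.126, 0.236, -0.087], 'finger_gap': 36.315}
```

Both fingers are on the flats, with the gap at 36 mm and the axis at about (539, 61.8). I'll back off 1 mm, firm up the grip and turn.

>>> arm_command(
  steps=[
    [0.3,[-0.1,0,0],0],
    [0.3,[0,0,0],0],
    [0.3,[0,0,0],0.1],
    [0.3,[0,0,0],0.12],
    [0.3,[0,0,0],0.12],
  ],
  force=20,
)

```text
clock: 6.73
eef_pos: [539.2, 62.0, 36.1]
eef_rot: [3.141, -0.001, 1.035]
wrist_force: [-0.6, 2.8, 4.9]
finger_gap: 35.8
```

```bash
python3 - <<'E'
from h import *
s=manip.read_state();print({k:np.round(s[k],3).tolist() for k in('eef_pos','eef_rot','wrist_force','moment','effort','finger_gap')})
E
```

```text
{'eef_pos': [539.207, 61.97, 36.112], 'eef_rot': [3.141, -0.001, 1.035], 'wrist_force': [-0.624, 2.78, 4.851], 'moment': [0.522, -0.077, 0.153], 'effort': [-1.549, -53.02, -28.403, -0.448, 0.029, -2.984], 'finger_gap': 35.845}
```

>>> arm_command(
  steps=[
    [0.3,[0,0,0],0.12],
    [0.3,[0,0,0],0.12],
    [0.3,[0,0,0],0.12],
    [0.3,[0,0,0],0.12],
  ],
)

```text
clock: 7.07
eef_pos: [539.4, 62.2, 36.1]
eef_rot: [3.141, -0.002, 0.555]
wrist_force: [2.2, 3.6, 3.3]
finger_gap: 35.8
```

```bash
cat > st.py <<'E'
from h import *
s=manip.read_state();print({k:np.round(s[k],3).tolist() for k in('clock','joints','eef_pos','eef_rot','wrist_force','moment','finger_gap')})
E
python3 st.py
```

```text
{'clock': 7.067, 'joints': [0.047, 0.437, 1.678, 0.001, 1.025, -0.508], 'eef_pos': [539.401, 62.183, 36.101], 'eef_rot': [3.141, -0.002, 0.555], 'wrist_force': [2.152, 3.575, 3.254], 'moment': [0.693, -0.42, 0.165], 'finger_gap': 35.842}
```

>>> arm_command(
  steps=[
    [0.3,[0,0,0],0.12],
    [0.3,[0,0,0],0.12],
    [0.3,[0,0,0],0.12],
  ],
)

```text
clock: 7.32
eef_pos: [539.6, 62.2, 36.1]
eef_rot: [-3.141, -0.002, 0.195]
wrist_force: [2.0, 5.0, 2.8]
finger_gap: 36.0
```

```bash
python3 st.py
```

```text
{'clock': 7.317, 'joints': [0.047, 0.437, 1.678, 0.001, 1.025, -0.148], 'eef_pos': [539.613, 62.238, 36.133], 'eef_rot': [-3.141, -0.002, 0.195], 'wrist_force': [2.047, 4.965, 2.756], 'moment': [0.733, -0.629, 0.158], 'finger_gap': 35.955}
```

>>> arm_command(
  steps=[
    [0.3,[0,0,0],0.12],
    [0.3,[0,0,0],0.12],
    [0.3,[0,0,0],0.12],
  ],
)

```text
clock: 7.57
eef_pos: [539.8, 62.2, 36.1]
eef_rot: [-3.141, -0.002, -0.165]
wrist_force: [2.5, 2.0, 2.7]
finger_gap: 35.7
```

```bash
python3 st.py
```

```text
{'clock': 7.567, 'joints': [0.047, 0.437, 1.678, 0.001, 1.025, 0.212], 'eef_pos': [539.789, 62.21, 36.127], 'eef_rot': [-3.141, -0.002, -0.165], 'wrist_force': [2.543, 1.997, 2.71], 'moment': [0.359, -0.723, 0.758], 'finger_gap': 35.684}
```

>>> arm_command(
  steps=[
    [0.3,[0,0,0],0.12],
    [0.3,[0,0,0],0.12],
    [0.3,[0,0,0],0.12],
  ],
)

```text
clock: 7.82
eef_pos: [539.7, 61.7, 36.3]
eef_rot: [-3.141, -0.002, -0.525]
wrist_force: [3.0, 0.3, 3.8]
finger_gap: 40.3
```

```bash
python3 st.py
```

```text
{'clock': 7.817, 'joints': [0.047, 0.437, 1.677, -0.001, 1.025, 0.572], 'eef_pos': [539.747, 61.718, 36.286], 'eef_rot': [-3.141, -0.002, -0.525], 'wrist_force': [3.041, 0.284, 3.785], 'moment': [-0.041, -0.534, 0.66], 'finger_gap': 40.252}
```

The moment rose to 0.76 N·m at yaw −0.165, so the nut has seated, and the fingers have since slipped toward the corners. I'll open, turn back to the flats and feel it gently.

>>> arm_command(
  steps=[
    [0.65,[0,0,0],0],
    [0.65,[0,0,0],0],
    [0.65,[0,0,0],0],
    [0.65,[0,0,0],-0.12],
    [0.65,[0,0,0],-0.12],
  ],
  force=8,
)

```text
clock: 8.23
eef_pos: [538.6, 61.7, 35.3]
eef_rot: [3.141, 0.001, -0.272]
wrist_force: [-0.3, -0.0, -0.1]
finger_gap: 61.1
```

>>> arm_command(
  steps=[
    [0.65,[0,0,0],-0.12],
    [0.3,[0,0,0],-0.12],
    [0.3,[0,0,0],0],
    [0.3,[0,0,0],0],
    [0.3,[0,0,0],0],
  ],
)

```text
clock: 8.65
eef_pos: [538.9, 61.7, 35.5]
eef_rot: [-3.142, -0.0, -0.043]
wrist_force: [14.1, -0.1, 0.5]
finger_gap: 37.8
```

>>> arm_command(
  steps=[
    [0.3,[0,0,0],0],
    [0.3,[0,0,0],0],
  ],
)

```text
clock: 8.82
eef_pos: [539.6, 61.6, 35.7]
eef_rot: [-3.141, -0.002, -0.043]
wrist_force: [5.3, 0.2, -3.2]
finger_gap: 37.0
```

```bash
python3 st.py
```

```text
{'clock': 8.817, 'joints': [0.046, 0.438, 1.678, -0.0, 1.024, 0.089], 'eef_pos': [539.573, 61.646, 35.66], 'eef_rot': [-3.141, -0.002, -0.043], 'wrist_force': [5.325, 0.179, -3.237], 'moment': [-0.143, -1.078, -0.114], 'finger_gap': 36.963}
```

>>> arm_command(
  steps=[
    [0.3,[0.05,0,0],0.05],
    [0.3,[0,0,0],0.0],
  ],
  force=12,
)

```text
clock: 8.98
eef_pos: [539.6, 61.6, 35.6]
eef_rot: [-3.142, -0.001, -0.094]
wrist_force: [2.8, -0.5, -1.1]
finger_gap: 36.4
```

```bash
python3 st.py
```

```text
{'clock': 8.983, 'joints': [0.046, 0.438, 1.677, -0.0, 1.026, 0.141], 'eef_pos': [539.645, 61.645, 35.644], 'eef_rot': [-3.142, -0.001, -0.094], 'wrist_force': [2.811, -0.484, -1.128], 'moment': [-0.06, -0.52, -0.042], 'finger_gap': 36.415}
```

>>> arm_command(
  steps=[
    [0.3,[0,0,0],0.05],
    [0.3,[0,0,0],0.0],
  ],
)

```text
clock: 9.15
eef_pos: [539.7, 61.8, 35.7]
eef_rot: [-3.141, -0.001, -0.142]
wrist_force: [3.1, 0.2, -1.5]
finger_gap: 35.8
```

```bash
python3 st.py
```

```text
{'clock': 9.15, 'joints': [0.046, 0.438, 1.677, 0.0, 1.026, 0.189], 'eef_pos': [539.652, 61.775, 35.655], 'eef_rot': [-3.141, -0.001, -0.142], 'wrist_force': [3.135, 0.229, -1.546], 'moment': [0.117, -0.763, 0.038], 'finger_gap': 35.819}
```

Flush now, with the gap at 35.8. I'll feel for the stop.

>>> arm_command(
  steps=[
    [0.3,[0,0,0],0.04],
    [0.3,[0,0,0],0.0],
  ],
)

```text
clock: 9.32
eef_pos: [539.6, 61.8, 35.7]
eef_rot: [-3.141, -0.001, -0.18]
wrist_force: [4.2, 1.3, -1.1]
finger_gap: 36.6
```

```bash
python3 st.py
```

```text
{'clock': 9.317, 'joints': [0.047, 0.438, 1.677, 0.0, 1.026, 0.227], 'eef_pos': [539.625, 61.809, 35.683], 'eef_rot': [-3.141, -0.001, -0.18], 'wrist_force': [4.211, 1.256, -1.071], 'moment': [0.27, -0.813, 0.375], 'finger_gap': 36.596}
```

>>> arm_command(
  steps=[
    [0.3,[0,0,0],0.04],
    [0.3,[0,0,0],0.0],
  ],
)

```text
clock: 9.48
eef_pos: [539.6, 61.8, 35.7]
eef_rot: [-3.141, -0.001, -0.219]
wrist_force: [3.4, 2.0, -0.6]
finger_gap: 36.8
```

```bash
python3 st.py
```

```text
{'clock': 9.483, 'joints': [0.047, 0.438, 1.677, 0.0, 1.026, 0.266], 'eef_pos': [539.637, 61.841, 35.741], 'eef_rot': [-3.141, -0.001, -0.219], 'wrist_force': [3.404, 1.958, -0.562], 'moment': [0.29, -0.782, 0.484], 'finger_gap': 36.798}
```

Seated and finger-tight at yaw ≈ −0.14, where the moment climbs past 0.15 and the pads start to ride up. I'll release and rise, then measure the spanner.

>>> arm_command(
  steps=[
    [0.65,[0,0,0],0],
    [0.65,[0,0,0],0],
    [0.65,[0,0,0],0],
    [0.65,[0,0,-1.5],0],
    [0.65,[0,0,-3.5],0],
  ],
)

```text
clock: 9.9
eef_pos: [536.7, 61.4, 82.3]
eef_rot: [3.139, 0.008, -0.219]
wrist_force: [0.0, -0.6, 0.7]
finger_gap: 60.7
```

>>> arm_command(
  steps=[
    [0.95,[0,0,-3.5],0],
    [0.95,[0,0,-3.5],0],
    [0.95,[0,0,-2],0],
  ],
)

```text
clock: 10.15
eef_pos: [539.9, 61.6, 179.4]
eef_rot: [-3.141, -0.003, -0.219]
wrist_force: [-0.4, 0.1, -0.3]
finger_gap: 78.0
```

```bash
python3 st.py; python3 - <<'E'
from h import *
t=np.load("top0.npz");crop(t['p'],352,155,392,195,15,"ts1")
p,d=snap("side","s6");crop(p,245,110,345,170,7,"ss6")
E
```

```text
{'clock': 10.15, 'joints': [0.046, 0.278, 1.534, -0.0, 1.326, 0.266], 'eef_pos': [539.879, 61.615, 179.391], 'eef_rot': [-3.141, -0.003, -0.219], 'wrist_force': [-0.405, 0.15, -0.257], 'moment': [0.028, -0.029, 0.016], 'finger_gap': 78.022}
```

View pics/ts1.png

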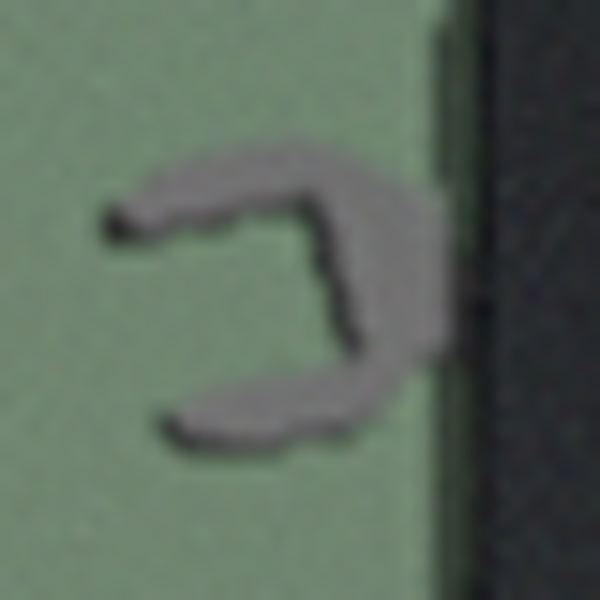

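View pics/ss6.png

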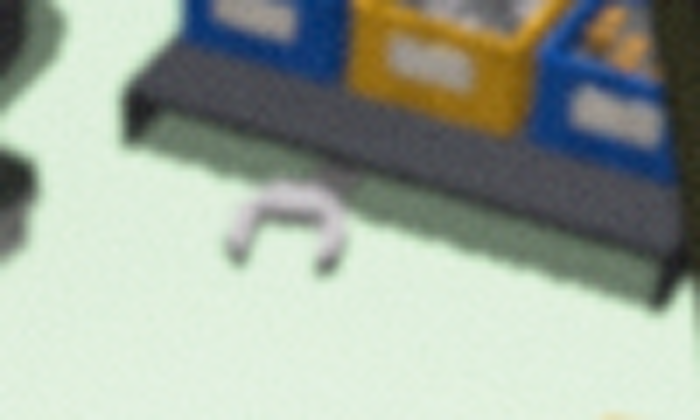

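```bash
python3 - <<'E'
from h import *
def T(x,y,z=13,x0=352,y0=155,s=15): return ray("top",x0+(x+.5)/s-.5,y0+(y+.5)/s-.5,z)[:2]
a,b=T(318,195),T(364,350);c,d=T(120,205),T(172,415)
print("throat",a,b,np.linalg.norm(a-b),"tips",c,d,np.linalg.norm(c-d))
o=(c+d)/2-(a+b)/2;print("axis len",np.linalg.norm(o),"dir",np.degrees(np.arctan2(o[1],o[0])))
for q in(a-b,c-d): print("perp dir",np.degrees(np.arctan2(q[0],-q[1])))
u=o/np.linalg.norm(o);print("jaw mid", (a+b)/2+21.5*u,(c+d)/2-23*u)
print("shelf edge y",T(455,50,37),T(455,580,37))
def S(x,y,z=13,x0=245,y0=110,s=7): return ray("side",x0+(x+.5)/s-.5,y0+(y+.5)/s-.5,z)[:2]
a,b=S(258,207),S(322,218);c,d=S(238,238),S(328,262)
print("side throat",a,b,"tips",c,d,(c+d)/2-(a+b)/2)
D=np.load("top0.npz")['d'];P=pts("top",D)
for v in(168,172,176,180): print([P[v,u].round().astype(int).tolist() for u in range(376,388,2)])
E
```

```text
throat [ 551.73788633 -396.78947035] [ 517.03918483 -406.16715302] 35.9435782521304 tips [ 548.54898914 -352.86618858] [ 501.58738761 -363.48573631] 48.14734481282417
axis len 44.29404385856396 dir 102.14695916106714
perp dir 105.12347677761385
perp dir 102.74213323631976
jaw mid [ 529.86450825 -380.45967289] [ 529.90784552 -380.6610179 ]
shelf edge y [ 579.36550434 -420.49768305] [ 462.229855   -417.50002038]
side throat [ 552.4648163  -389.23194484] [ 515.6884165  -395.66721988] tips [ 549.92103339 -357.50216676] [ 495.73890024 -359.42787812] [-11.24664958  33.98455992]
[[551, -409, 10], [551, -415, 11], [551, -422, 11], [554, -431, 1], [545, -426, 40], [545, -432, 40]]
[[537, -408, 11], [537, -414, 11], [537, -421, 13], [538, -428, 12], [531, -424, 43], [531, -431, 44]]
[[523, -407, 13], [524, -414, 11], [524, -421, 11], [523, -426, 15], [519, -425, 39], [517, -429, 48]]
[[510, -407, 12], [510, -414, 11], [513, -424, -2], [513, -430, 1], [505, -424, 42], [504, -428, 48]]
```

```bash
python3 - <<'E'
from h import *
plan(530.5,-378.5,70,0.23,15)
E
```

```text
[[[0.57, 2.88, 0.75], -0.03], [[0.48, 2.89, 0.74], -0.03], [[0.4, 2.91, 0.75], -0.03], [[0.31, 2.92, 0.75], -0.03], [[0.22, 2.93, 0.75], -0.03]]
[[[0.13, 2.93, 0.74], -0.03], [[0.05, 2.94, 0.75], -0.03], [[-0.04, 2.93, 0.75], -0.03], [[-0.13, 2.94, 0.74], -0.03], [[-0.22, 2.92, 0.75], -0.03]]
[[[-0.31, 2.92, 0.75], -0.029], [[-0.39, 2.91, 0.74], -0.03], [[-0.48, 2.9, 0.75], -0.03], [[-0.56, 2.88, 0.75], -0.03], [[-0.65, 2.86, 0.75], -0.03]]
end [ 5.30519e+02 -3.78486e+02  6.99530e+01  2.30000e-01]
```

>>> arm_command(
  steps=[
    [1,[0.57,2.88,0.75],-0.03],
    [1,[0.48,2.89,0.74],-0.03],
    [1,[0.4,2.91,0.75],-0.03],
    [1,[0.31,2.92,0.75],-0.03],
    [1,[0.22,2.93,0.75],-0.03],
  ],
)

```text
clock: 10.62
eef_pos: [535.1, -86.4, 137.4]
eef_rot: [-3.141, 0.001, -0.068]
wrist_force: [0.6, -0.1, -0.5]
finger_gap: 93.5
```

>>> arm_command(
  steps=[
    [1,[0.13,2.93,0.74],-0.03],
    [1,[0.05,2.94,0.75],-0.03],
    [1,[-0.04,2.93,0.75],-0.03],
    [1,[-0.13,2.94,0.74],-0.03],
    [1,[-0.22,2.92,0.75],-0.03],
  ],
)

```text
clock: 11.03
eef_pos: [531.5, -233.2, 100.0]
eef_rot: [-3.141, 0.001, 0.082]
wrist_force: [1.1, 0.1, -0.3]
finger_gap: 94.0
```

>>> arm_command(
  steps=[
    [1,[-0.31,2.92,0.75],-0.029],
    [1,[-0.39,2.91,0.74],-0.03],
    [1,[-0.48,2.9,0.75],-0.03],
    [1,[-0.56,2.88,0.75],-0.03],
    [1,[-0.65,2.86,0.75],-0.03],
  ],
)

```text
clock: 11.45
eef_pos: [527.9, -379.8, 62.5]
eef_rot: [-3.141, 0.001, 0.231]
wrist_force: [0.5, 1.0, -0.1]
finger_gap: 94.0
```

>>> arm_command(
  steps=[
    [1,[0,0,1.5],0],
    [1,[0,0,1.5],0],
    [1,[0,0,1.5],0],
    [1,[0,0,0],0],
  ],
)

```text
clock: 11.78
eef_pos: [526.8, -377.5, 14.7]
eef_rot: [-3.137, 0.004, 0.229]
wrist_force: [-1.1, -0.4, -0.0]
finger_gap: 93.8
```

```bash
python3 st.py; python3 - <<'E'
from h import *
p,d=snap("side","s7");crop(p,225,80,345,170,6,"ss7")
p,d=snap("top","t7");crop(p,330,130,430,220,6,"ts7")
E
```

```text
{'clock': 11.783, 'joints': [-0.678, 0.676, 1.353, -0.0, 1.119, -0.907], 'eef_pos': [526.754, -377.473, 14.731], 'eef_rot': [-3.137, 0.004, 0.229], 'wrist_force': [-1.147, -0.406, -0.035], 'moment': [-0.015, -0.084, 0.003], 'finger_gap': 93.841}
```

View pics/ss7.png

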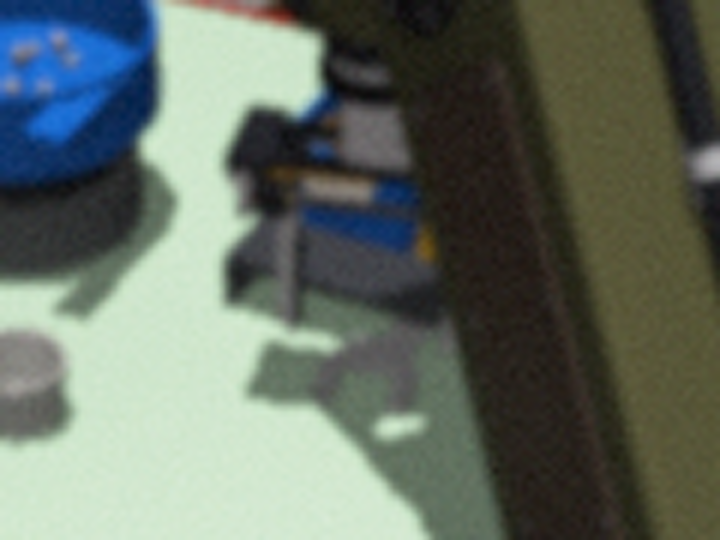

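View pics/ts7.png

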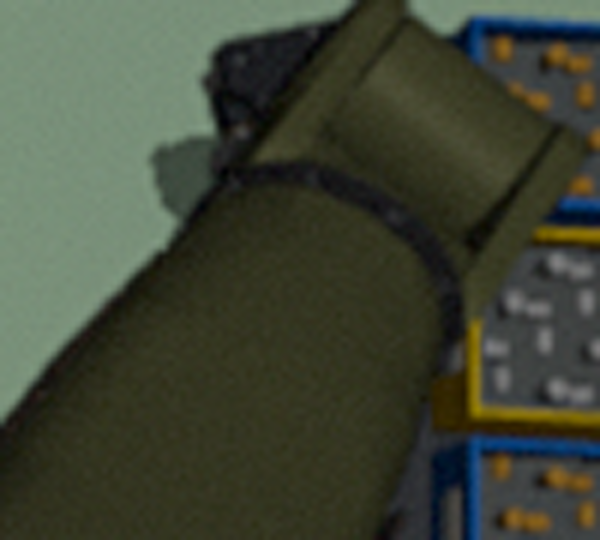

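```bash
python3 - <<'E'
from h import *
P=pts("side",np.load("s7.npz")['d'])
for v in range(124,137): print(v,[P[v,u].round().astype(int).tolist() for u in(271,273,274)])
E
```

```text
124 [[582, -355, 96], [574, -355, 99], [572, -360, 96]]
125 [[581, -353, 93], [574, -355, 94], [569, -354, 95]]
126 [[584, -358, 84], [572, -351, 92], [569, -354, 91]]
127 [[581, -352, 84], [575, -357, 83], [570, -356, 85]]
128 [[582, -355, 78], [575, -358, 78], [568, -353, 83]]
129 [[582, -355, 73], [575, -358, 74], [569, -354, 78]]
130 [[625, -444, 1], [571, -350, 75], [573, -363, 66]]
131 [[625, -444, -4], [574, -356, 65], [569, -354, 69]]
132 [[620, -433, -1], [575, -358, 59], [571, -359, 60]]
133 [[616, -426, 0], [572, -353, 59], [570, -357, 57]]
134 [[613, -420, 0], [572, -353, 54], [573, -363, 48]]
135 [[610, -413, 0], [572, -353, 50], [570, -357, 48]]
136 [[611, -414, -6], [603, -418, -6], [598, -417, -4]]
```

>>> arm_command(
  steps=[
    [1,[0.3,0.2,1.0],0],
    [1,[0,0,1.4],0],
    [1,[0,0,1.0],0],
    [1,[0,0,0.5],0],
    [1,[0,0,0],0],
  ],
)

```text
clock: 12.3
eef_pos: [531.1, -379.1, -22.5]
eef_rot: [-3.139, 0.002, 0.229]
wrist_force: [0.7, 0.4, 0.0]
finger_gap: 93.8
```

```bash
python3 st.py; python3 - <<'E'
from h import *
p,d=snap("side","s8");crop(p,225,80,345,170,6,"ss8")
P=pts("side",d)
for v in range(132,150): print(v,[P[v,u].round().astype(int).tolist() for u in(271,273,274)])
E
```

```text
{'clock': 12.3, 'joints': [-0.676, 0.732, 1.355, -0.0, 1.057, -0.905], 'eef_pos': [531.148, -379.135, -22.48], 'eef_rot': [-3.139, 0.002, 0.229], 'wrist_force': [0.657, 0.357, 0.046], 'moment': [0.003, -0.068, 0.066], 'finger_gap': 93.846}
132 [[583, -356, 58], [577, -363, 56], [576, -369, 52]]
133 [[584, -359, 52], [575, -357, 55], [578, -374, 44]]
134 [[586, -363, 44], [575, -359, 49], [578, -373, 40]]
135 [[583, -358, 43], [576, -361, 43], [579, -376, 33]]
136 [[584, -359, 38], [573, -355, 43], [579, -376, 28]]
137 [[583, -357, 35], [576, -360, 35], [577, -371, 27]]
138 [[584, -359, 28], [579, -366, 25], [576, -371, 23]]
139 [[582, -355, 26], [575, -359, 26], [579, -377, 13]]
140 [[585, -361, 16], [574, -357, 23], [580, -378, 7]]
141 [[583, -358, 15], [574, -358, 17], [581, -381, 0]]
142 [[590, -372, -1], [572, -353, 17], [580, -379, -3]]
143 [[588, -369, -4], [579, -367, 0], [577, -372, -3]]
144 [[584, -360, -2], [577, -363, -2], [573, -365, -1]]
145 [[580, -352, 0], [573, -355, 0], [570, -358, -1]]
146 [[577, -345, 1], [572, -353, -3], [565, -349, 2]]
147 [[574, -339, 0], [567, -344, 0], [564, -345, 0]]
148 [[574, -340, -5], [566, -342, -3], [560, -337, 2]]
149 [[572, -336, -6], [563, -335, -3], [559, -336, -2]]
```

View pics/ss8.png

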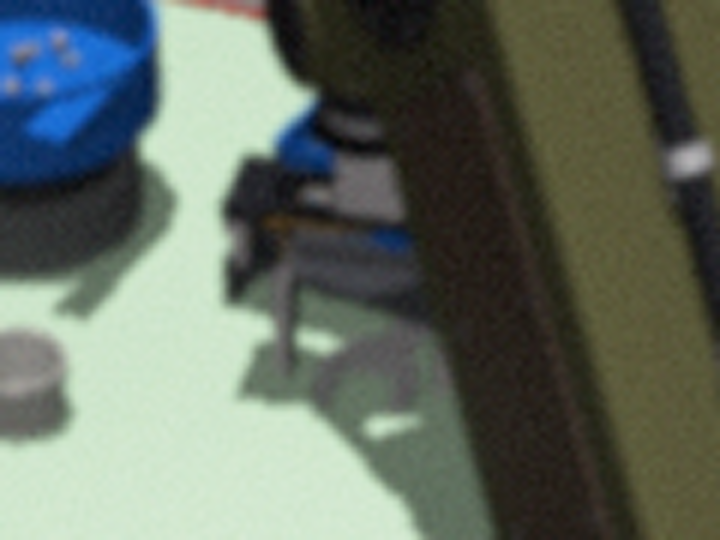

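>>> arm_command(
  steps=[
    [1,[0,0,0.5],0],
    [1,[0,0,0.3],0],
    [0.6,[0,0,0],0],
    [0.6,[0,0,0],0],
    [0.6,[0,0,0],0],
  ],
  force=10,
)

```text
clock: 12.77
eef_pos: [532.0, -379.9, -28.3]
eef_rot: [3.141, -0.0, 0.229]
wrist_force: [0.2, 0.1, -0.9]
finger_gap: 77.3
```

>>> arm_command(
  steps=[
    [0.6,[0,0,0],0],
    [0.6,[0,0,0],0],
    [0.6,[0,0,0],0],
  ],
)

```text
clock: 13.02
eef_pos: [531.9, -379.9, -28.3]
eef_rot: [3.141, -0.0, 0.229]
wrist_force: [-0.3, -0.7, 0.9]
finger_gap: 66.0
```

```bash
python3 st.py
```

```text
{'clock': 13.017, 'joints': [-0.676, 0.74, 1.357, -0.0, 1.045, -0.905], 'eef_pos': [531.941, -379.861, -28.326], 'eef_rot': [3.141, -0.0, 0.229], 'wrist_force': [-0.253, -0.67, 0.906], 'moment': [-0.066, 0.14, 0.016], 'finger_gap': 66.047}
```

>>> arm_command(
  steps=[
    [0.6,[0,0,0],0],
    [0.6,[0,0,0],0],
    [0.6,[0,0,0],0],
  ],
  force=30,
)

```text
clock: 13.27
eef_pos: [531.9, -379.9, -28.4]
eef_rot: [3.141, -0.0, 0.229]
wrist_force: [-0.9, 0.5, 2.5]
finger_gap: 65.8
```

```bash
python3 st.py; python3 - <<'E'
from h import *
plan(532,-240,-28.3,0.229,9)
E
```

```text
{'clock': 13.267, 'joints': [-0.676, 0.74, 1.357, -0.0, 1.045, -0.905], 'eef_pos': [531.92, -379.856, -28.361], 'eef_rot': [3.141, -0.0, 0.229], 'wrist_force': [-0.899, 0.501, 2.515], 'moment': [0.007, 0.125, -0.042], 'finger_gap': 65.755}
[[[0.35, -1.51, -0.0], -0.0], [[0.36, -1.52, -0.0], -0.0], [[0.35, -1.51, -0.0], -0.0], [[0.35, -1.51, -0.0], -0.0], [[0.36, -1.52, -0.0], -0.0]]
[[[0.35, -1.51, -0.0], -0.0], [[0.35, -1.51, -0.0], -0.0], [[0.36, -1.52, -0.01], -0.0], [[0.35, -1.51, 0.0], -0.0]]
end [ 5.31980e+02 -2.39993e+02 -2.82610e+01  2.29000e-01]
```

>>> arm_command(
  steps=[
    [0.6,[0.35,-1.5,0],0],
    [0.6,[0.35,-1.5,0],0],
    [0.6,[0.35,-1.5,0],0],
    [0.6,[0.35,-1.5,0],0],
    [0.6,[0.35,-1.5,0],0],
  ],
)

```text
clock: 13.68
eef_pos: [532.1, -302.5, -28.3]
eef_rot: [3.141, -0.001, 0.229]
wrist_force: [0.7, -2.1, 0.5]
finger_gap: 65.8
```

>>> arm_command(
  steps=[
    [0.6,[0.35,-1.5,0],0],
    [0.6,[0.35,-1.5,0],0],
    [0.6,[0.35,-1.5,0],0],
    [0.6,[0.35,-1.5,0],0],
    [0.6,[0.35,-1.5,0],0],
  ],
)

```text
clock: 14.1
eef_pos: [532.0, -224.5, -28.4]
eef_rot: [3.141, -0.0, 0.229]
wrist_force: [0.4, -3.3, 2.1]
finger_gap: 65.6
```

>>> arm_command(
  steps=[
    [0.6,[0.35,-1.5,0],0],
    [0.6,[0.35,-1.5,0],0],
    [0.6,[0,0,0],0],
  ],
)

```text
clock: 14.35
eef_pos: [532.0, -191.8, -28.5]
eef_rot: [-3.14, 0.0, 0.231]
wrist_force: [0.1, 4.3, 6.0]
finger_gap: 65.9
```

```bash
python3 st.py; python3 - <<'E'
from h import *
p,d=snap("side","s9");crop(p,205,80,345,185,5,"ss9")
E
```

```text
{'clock': 14.35, 'joints': [-0.411, 0.578, 1.638, 0.001, 0.926, -0.643], 'eef_pos': [532.037, -191.797, -28.473], 'eef_rot': [-3.14, 0.0, 0.231], 'wrist_force': [0.142, 4.315, 6.038], 'moment': [0.825, 0.019, 0.01], 'finger_gap': 65.906}
```

View pics/ss9.png

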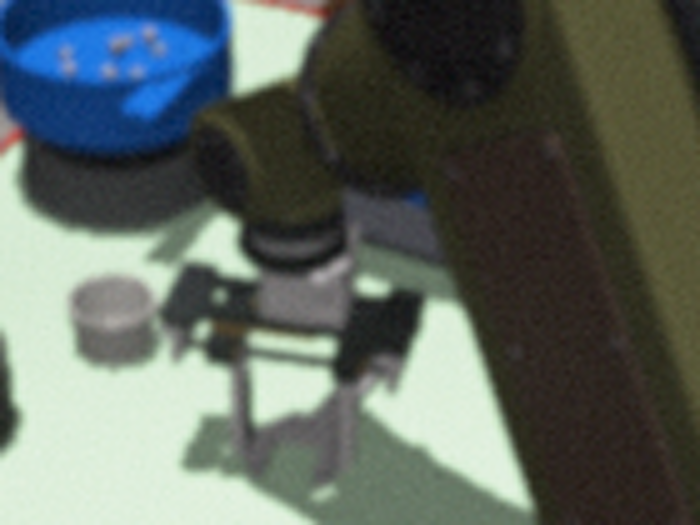

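>>> arm_command(
  steps=[
    [0.95,[0,0,0],0],
    [0.95,[0,0,0],0],
    [0.95,[0,0,0],0],
    [0.95,[0,0,0],0],
    [0.95,[0,0,-2],0],
  ],
)

```text
clock: 14.82
eef_pos: [529.8, -194.3, -11.7]
eef_rot: [-3.138, 0.005, 0.229]
wrist_force: [0.4, 0.3, -0.1]
finger_gap: 89.1
```

>>> arm_command(
  steps=[
    [0.95,[0,0,-3],0],
    [0.95,[-2,2,-3],0.05],
    [0.95,[-3,2,-2],0.05],
    [0.95,[-3,2,-1],0.05],
    [0.95,[-3,2,0],0.05],
  ],
)

```text
clock: 15.23
eef_pos: [435.3, -291.7, 83.9]
eef_rot: [3.139, -0.003, 0.027]
wrist_force: [0.3, -0.0, -0.8]
finger_gap: 88.9
```

>>> arm_command(
  steps=[
    [0.8,[-3,2,0],0.03],
    [0.8,[-3,2,0],0],
  ],
)

```text
clock: 15.4
eef_pos: [374.6, -331.8, 81.6]
eef_rot: [3.141, -0.0, -0.003]
wrist_force: [0.9, -0.9, -0.3]
finger_gap: 79.2
```

```bash
python3 st.py; python3 - <<'E'
from h import *
p,d=snap("side","s10");crop(p,205,80,345,185,5,"ss10")
p,d=snap("top","t10");crop(p,270,130,400,230,6,"ts10")
E
```

```text
{'clock': 15.4, 'joints': [-0.798, 0.289, 1.762, -0.0, 1.09, -0.795], 'eef_pos': [374.562, -331.799, 81.597], 'eef_rot': [3.141, -0.0, -0.003], 'wrist_force': [0.933, -0.936, -0.346], 'moment': [-0.041, -0.103, -0.039], 'finger_gap': 79.243}
```

View pics/ss10.png

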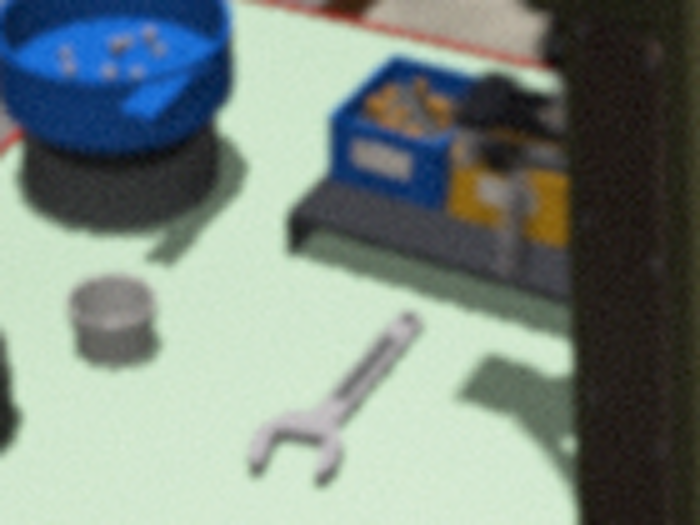

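View pics/ts10.png

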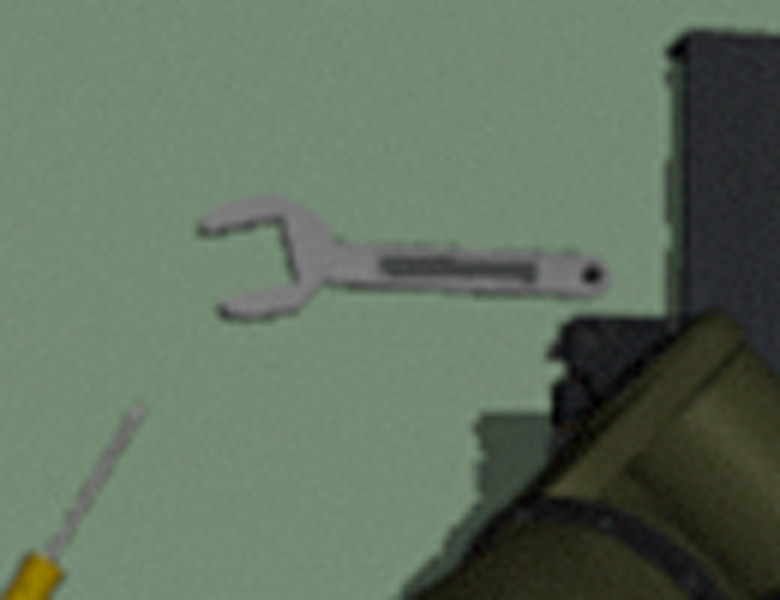

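```bash
python3 - <<'E'
from h import *
def T(x,y,z=12,x0=270,y0=130,s=6): return ray("top",x0+(x+.5)/s-.5,y0+(y+.5)/s-.5,z)[:2]
p=np.load("t10.npz")['p'].astype(int)
m=((p[...,1]-p[...,0])<12)&(p.min(-1)>70);m[:155]=0;m[190:]=0;m[:,:300]=0;m[:,373:]=0
m=m.astype(np.uint8)
v,u=np.nonzero(m)
# handle rows: columns 330-362
h=[]
for c in range(330,364):
    r=np.nonzero(m[:,c])[0]
    if len(r): h.append(ray("top",c,(r.min()+r.max())/2,11)[:2])
h=np.array(h);k=np.polyfit(h[:,1],h[:,0],1);res=h[:,0]-np.polyval(k,h[:,1]);print("fit",k,res.std(),"theta",np.degrees(np.arctan2(1,k[0])))
th=np.arctan2(1,k[0]);e=np.array([np.cos(th),np.sin(th)])
end=max(u);print("end",T(608,276))
a,b=T(289,215,13),T(302,283,13);c,d=T(203,225,13),T(225,308,13)
o=(c+d)/2-(a+b)/2;print(a,b,c,d,"open dir",np.degrees(np.arctan2(o[1],o[0])),np.linalg.norm(o), [np.degrees(np.arctan2(q[0],-q[1])) for q in(a-b,c-d)])
w=o/np.linalg.norm(o);print("jawmid",(a+b)/2+21.5*w,(c+d)/2-23*w,"from end",T(608,276)+200*e)
for s in(85,115): 
  j=(a+b)/2+21.5*w;print("grip",s,j-s*e, "axis x there",np.polyval(k,(j-s*e)[1]))
E
```

```text
fit [4.79367518e-02 5.40953051e+02] 2.708690674186206 theta 87.25552735518217
end [ 524.59488226 -390.44111976]
[ 555.0412939 -214.1636013] [ 516.91144554 -221.19844854] [ 548.38472725 -166.58238065] [ 502.02608258 -178.75711828] open dir 103.45752354132688 46.282054848959106 [np.float64(100.45335627706602), np.float64(104.71477108092765)]
jawmid [ 530.97279449 -196.77135647] [ 530.55806679 -195.038232  ] from end [ 534.17123603 -190.6705177 ]
grip 85 [ 526.90284414 -281.67386234] axis x there 527.4505212016546
grip 115 [ 525.46639107 -311.63945265] axis x there 526.0140681362095
```

```bash
python3 - <<'E'
from h import *
p=plan(527.3,-303.4,20,-0.038,6)
E
```

```text
[[[2.57, -0.51, 1.02], 0.005], [[2.57, -0.52, 1.03], 0.006], [[2.56, -0.53, 1.02], 0.005], [[2.57, -0.55, 1.03], 0.006], [[2.56, -0.57, 1.02], 0.005]]
[[[2.55, -0.58, 1.03], 0.006]]
end [ 5.27274e+02 -3.03350e+02  1.99680e+01 -3.80000e-02]
```

>>> arm_command(
  steps=[
    [0.65,[2.57,-0.51,1.02],0.005],
    [0.65,[2.57,-0.52,1.03],0.006],
    [0.65,[2.56,-0.53,1.02],0.005],
    [0.65,[2.57,-0.55,1.03],0.006],
    [0.65,[2.56,-0.57,1.02],0.005],
  ],
  force=15,
)

```text
clock: 15.92
eef_pos: [506.3, -304.7, 29.4]
eef_rot: [-3.141, 0.0, -0.028]
wrist_force: [-0.2, -0.5, -0.5]
finger_gap: 61.0
```

>>> arm_command(
  steps=[
    [0.65,[2.55,-0.58,1.03],0.006],
    [0.65,[0,0,0],0],
    [0.65,[0,0,0],0],
  ],
)

```text
clock: 16.17
eef_pos: [530.9, -299.3, 18.7]
eef_rot: [-3.141, 0.002, -0.032]
wrist_force: [-0.2, 0.3, 0.0]
finger_gap: 61.2
```

```bash
python3 st.py; python3 - <<'E'
from h import *
p=plan(527.3,-303.4,-28,-0.038,4)
E
```

```text
{'clock': 16.167, 'joints': [-0.574, 0.592, 1.482, 0.0, 1.069, -0.541], 'eef_pos': [530.868, -299.334, 18.738], 'eef_rot': [-3.141, 0.002, -0.032], 'wrist_force': [-0.235, 0.264, 0.022], 'moment': [0.023, -0.08, -0.034], 'finger_gap': 61.197}
[[[-0.09, 0.1, 1.17], 0.001], [[-0.08, 0.11, 1.17], 0.002], [[-0.09, 0.1, 1.17], 0.001], [[-0.08, 0.11, 1.16], 0.002]]
end [ 5.27326e+02 -3.03415e+02 -2.79620e+01 -3.80000e-02]
```

>>> arm_command(
  steps=[
    [0.65,[-0.09,0.1,1.17],0.001],
    [0.65,[-0.08,0.11,1.17],0.002],
    [0.65,[-0.09,0.1,1.17],0.001],
    [0.65,[-0.08,0.11,1.16],0.002],
    [0.65,[0,0,0],0],
  ],
)

```text
clock: 16.58
eef_pos: [525.0, -304.1, -29.7]
eef_rot: [-3.14, 0.003, -0.041]
wrist_force: [-0.2, 1.0, -0.3]
finger_gap: 60.9
```

>>> arm_command(
  steps=[
    [0.65,[0,0,0.3],0],
    [0.65,[0,0,0],0],
  ],
)

```text
clock: 16.75
eef_pos: [526.7, -304.6, -30.0]
eef_rot: [-3.141, 0.0, -0.04]
wrist_force: [-0.1, 0.4, 0.2]
finger_gap: 61.0
```

```bash
python3 st.py
```

```text
{'clock': 16.75, 'joints': [-0.585, 0.657, 1.507, 0.0, 0.978, -0.544], 'eef_pos': [526.715, -304.623, -30.019], 'eef_rot': [-3.141, 0.0, -0.04], 'wrist_force': [-0.131, 0.393, 0.193], 'moment': [-0.043, -0.068, -0.01], 'finger_gap': 61.008}
```

Nothing touching yet. I'll close on the handle.

>>> arm_command(
  steps=[
    [0.1,[0,0,0],0],
    [0.1,[0,0,0],0],
    [0.1,[0,0,0],0],
    [0.1,[0,0,0],0],
    [0.1,[0,0,0],0],
  ],
)

```text
clock: 17.17
eef_pos: [527.0, -304.5, -29.5]
eef_rot: [3.141, -0.0, -0.04]
wrist_force: [-0.4, 1.1, 0.2]
finger_gap: 31.2
```

>>> arm_command(
  steps=[
    [0.1,[0,0,0],0],
    [0.1,[0,0,0],0],
    [0.1,[0,0,0],0],
  ],
  force=60,
)

```text
clock: 17.42
eef_pos: [527.0, -304.6, -29.6]
eef_rot: [3.141, -0.0, -0.04]
wrist_force: [0.6, -0.4, 1.5]
finger_gap: 23.0
```

```bash
python3 st.py
```

```text
{'clock': 17.417, 'joints': [-0.584, 0.657, 1.506, 0.0, 0.978, -0.544], 'eef_pos': [526.983, -304.588, -29.6], 'eef_rot': [3.141, -0.0, -0.04], 'wrist_force': [0.584, -0.388, 1.482], 'moment': [-0.097, -0.188, -0.054], 'finger_gap': 23.045}
```

>>> arm_command(
  steps=[
    [0.1,[0,0,-0.5],0],
    [0.1,[0,0,-1.5],0],
    [0.1,[0,0,-2],0],
    [0.1,[0,0,-2],0],
    [0.1,[0,0,-1.15],0],
  ],
)

```text
clock: 17.83
eef_pos: [527.2, -304.8, 43.8]
eef_rot: [3.141, -0.001, -0.04]
wrist_force: [0.5, -0.2, -2.6]
finger_gap: 23.1
```

>>> arm_command(
  steps=[
    [0.1,[0,0,0],0],
    [0.1,[0,0,0],0],
  ],
)

```text
clock: 18.0
eef_pos: [526.7, -304.4, 41.5]
eef_rot: [3.142, 0.0, -0.04]
wrist_force: [0.3, -0.0, -3.4]
finger_gap: 23.5
```

```bash
python3 st.py; python3 - <<'E'
from h import *
p,d=snap("side","s11");crop(p,205,80,345,185,5,"ss11")
p,d=snap("top","t11");crop(p,270,130,400,230,6,"ts11")
E
```

```text
{'clock': 18.0, 'joints': [-0.584, 0.559, 1.474, -0.0, 1.108, -0.544], 'eef_pos': [526.704, -304.442, 41.479], 'eef_rot': [3.142, 0.0, -0.04], 'wrist_force': [0.283, -0.013, -3.413], 'moment': [-0.118, -0.018, 0.013], 'finger_gap': 23.496}
```

View pics/ss11.png

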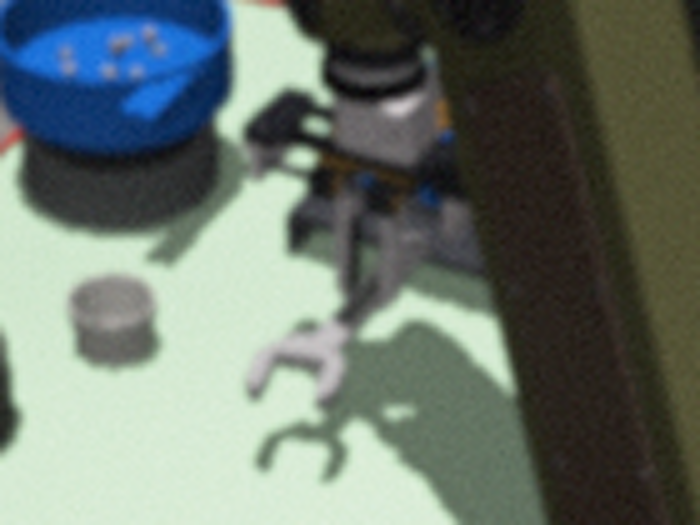

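View pics/ts11.png

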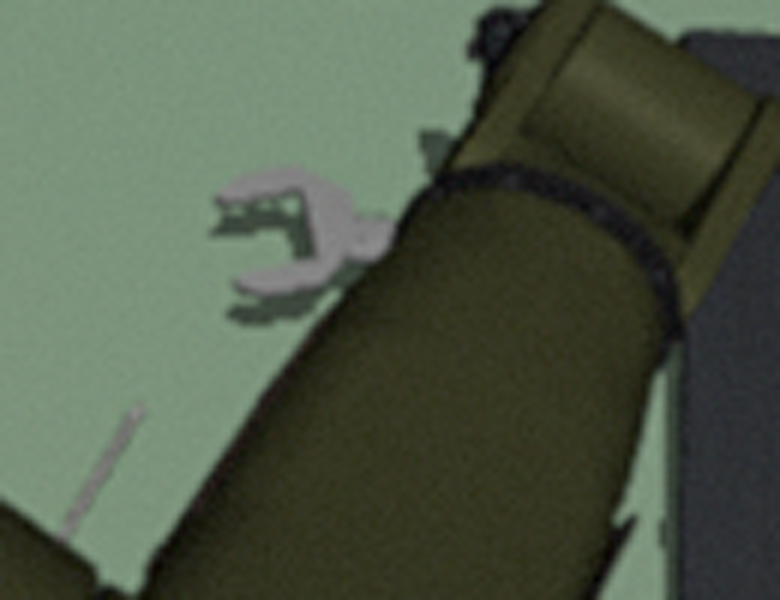

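```bash
cat > head.py <<'E'
from h import *
import sys
n,f=sys.argv[1],sys.argv[2]; zlo,zhi=float(sys.argv[3]),float(sys.argv[4]);xl,xh,yl,yh=map(float,sys.argv[5:9])
D=np.load(f+".npz");P=pts(n,D['d']);p=D['p'].astype(int)
m=(P[...,2]>zlo)&(P[...,2]<zhi)&(P[...,0]>xl)&(P[...,0]<xh)&(P[...,1]>yl)&(P[...,1]<yh)&(abs(p[...,0]-p[...,2])<25)&(p.min(-1)>60)
X=P[m];print(len(X),X.mean(0).round(1),X.min(0).round(),X.max(0).round())
c=np.linalg.lstsq(np.c_[X[:,:2]-X[:,:2].mean(0),np.ones(len(X))],X[:,2],rcond=None)[0];print("tilt dz/dx,dz/dy,z",c.round(3))
E
python3 head.py top t11 70 100 470 590 -270 -150;python3 head.py side s11 70 100 470 590 -260 -150; python3 head.py top t10 6 20 470 590 -270 -150;
python3 - <<'E'
from h import *
def T(x,y,z=85,x0=270,y0=130,s=6): return ray("top",x0+(x+.5)/s-.5,y0+(y+.5)/s-.5,z)[:2]
a,b=T(302,190),T(315,258);c,d=T(216,195),T(236,284)
o=(c+d)/2-(a+b)/2;w=o/np.linalg.norm(o);print(np.linalg.norm(a-b),np.linalg.norm(o),np.degrees(np.arctan2(o[1],o[0])),[np.degrees(np.arctan2(q[0],-q[1])) for q in(a-b,c-d)],(a+b)/2+21.5*w,(c+d)/2-23*w)
E
```

```text
292 [ 531.5 -213.6   81.2] [ 495. -258.   70.] [ 564. -167.   89.]
tilt dz/dx,dz/dy,z [-1.0000e-03 -1.5000e-02  8.1186e+01]
197 [ 532.  -208.7   79.5] [ 495. -259.   70.] [ 565. -159.   86.]
tilt dz/dx,dz/dy,z [ 7.0000e-03 -2.5000e-02  7.9513e+01]
288 [ 531.5 -219.4   12.1] [ 470. -269.    6.] [ 579. -153.   19.]
tilt dz/dx,dz/dy,z [-2.0000e-03  5.0000e-03  1.2138e+01]
36.889828102100715 44.265652360091764 101.97653383730305 [np.float64(100.39682355061508), np.float64(102.49254857500034)] [ 529.81600076 -191.77187957] [ 529.86463049 -192.00112608]
```

```bash
python3 - <<'E'
from h import *
plan(485.5,-112.4,45,-0.401,10)
E
```

```text
[[[-0.48, -1.9, -0.05], 0.036], [[-0.55, -1.88, -0.04], 0.036], [[-0.62, -1.86, -0.05], 0.036], [[-0.69, -1.83, -0.05], 0.036], [[-0.75, -1.81, -0.04], 0.037]]
[[[-0.82, -1.79, -0.05], 0.036], [[-0.88, -1.75, -0.05], 0.036], [[-0.94, -1.71, -0.05], 0.036], [[-1.0, -1.69, -0.04], 0.036], [[-1.07, -1.64, -0.05], 0.036]]
end [ 4.85475e+02 -1.12411e+02  4.50060e+01 -4.01000e-01]
```

>>> arm_command(
  steps=[
    [0.1,[-0.48,-1.9,-0.05],0.036],
    [0.1,[-0.55,-1.88,-0.04],0.036],
    [0.1,[-0.62,-1.86,-0.05],0.036],
    [0.1,[-0.69,-1.83,-0.05],0.036],
    [0.1,[-0.75,-1.81,-0.04],0.037],
  ],
)

```text
clock: 18.52
eef_pos: [505.5, -207.6, 42.7]
eef_rot: [-3.141, 0.002, -0.223]
wrist_force: [0.5, 0.2, -2.4]
finger_gap: 23.2
```

>>> arm_command(
  steps=[
    [0.1,[-0.82,-1.79,-0.05],0.036],
    [0.1,[-0.88,-1.75,-0.05],0.036],
    [0.1,[-0.94,-1.71,-0.05],0.036],
    [0.1,[-1.0,-1.69,-0.04],0.036],
    [0.1,[-1.07,-1.64,-0.05],0.036],
  ],
)

```text
clock: 18.93
eef_pos: [485.2, -111.7, 45.3]
eef_rot: [3.141, 0.002, -0.403]
wrist_force: [0.6, 1.0, -3.6]
finger_gap: 23.1
```

>>> arm_command(
  steps=[
    [0.1,[0,0,0],0],
    [0.1,[0,0,0],0],
    [0.1,[0,0,0],0],
  ],
)

```text
clock: 19.18
eef_pos: [486.0, -113.1, 45.9]
eef_rot: [3.141, 0.001, -0.4]
wrist_force: [-0.2, 0.5, -4.1]
finger_gap: 23.3
```

```bash
python3 st.py; python3 - <<'E'
from h import *
p,d=snap("side","s12");crop(p,195,140,295,230,7,"ss12")
p,d=snap("top","t12");crop(p,205,130,305,210,7,"ts12")
E
python3 head.py top t12 65 95 480 580 -60 30;python3 head.py side s12 65 95 480 580 -60 30
```

```text
{'clock': 19.183, 'joints': [-0.302, 0.338, 1.793, -0.0, 1.011, 0.098], 'eef_pos': [486.002, -113.142, 45.899], 'eef_rot': [3.141, 0.001, -0.4], 'wrist_force': [-0.204, 0.534, -4.085], 'moment': [-0.149, -0.039, -0.023], 'finger_gap': 23.301}
260 [525.  -29.7  86.8] [493. -59.  79.] [563.  13.  94.]
tilt dz/dx,dz/dy,z [-2.0000e-02  1.5000e-02  8.6785e+01]
250 [524.5 -21.3  83.5] [493. -60.  71.] [564.  21.  90.]
tilt dz/dx,dz/dy,z [ 0.0000e+00 -4.3000e-02  8.3452e+01]
```

View pics/ss12.png

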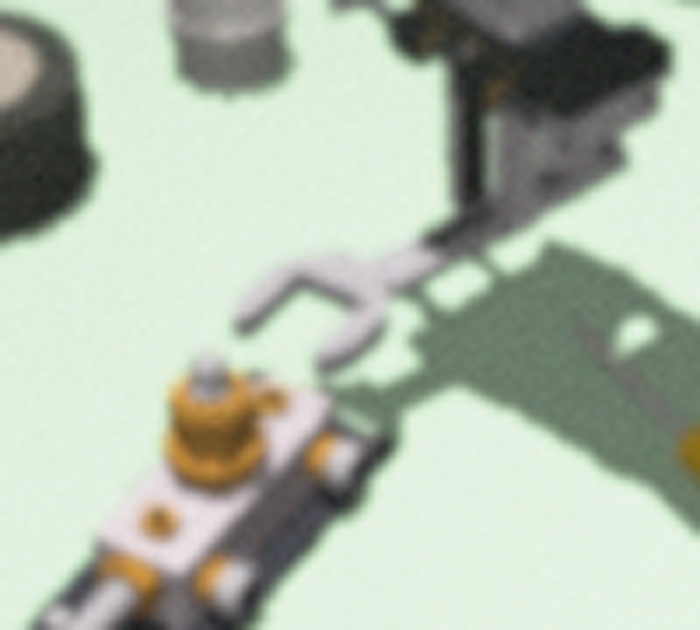

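View pics/ts12.png

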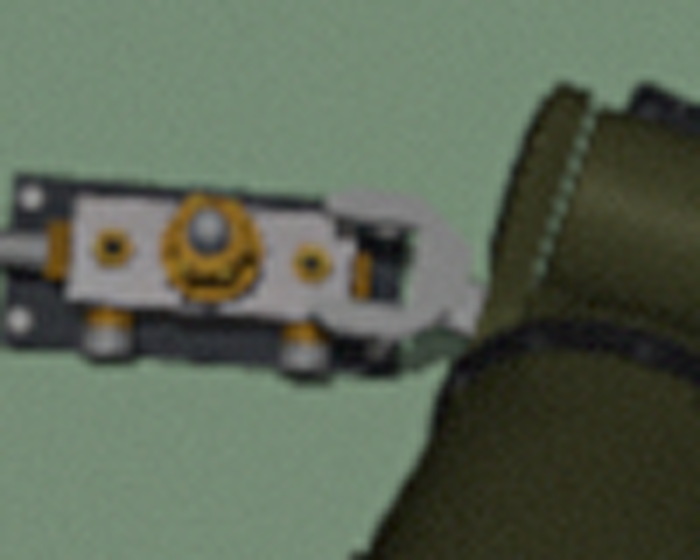

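```bash
python3 - <<'E'
from h import *
def T(x,y,z=85.5,x0=205,y0=130,s=7): return ray("top",x0+(x+.5)/s-.5,y0+(y+.5)/s-.5,z)[:2]
B=np.array([1.0,2.0])
print("outer upper",T(375,188)+B,"outer lower",T(385,333)+B,"tips",T(332,197)+B,T(300,325)+B)
print("nut top",T(208,237,89)+B)
def S(x,y,z=85.5,x0=195,y0=140,s=7): return ray("side",x0+(x+.5)/s-.5,y0+(y+.5)/s-.5,z)[:2]
print("side tips",S(245,322),S(325,357),"throat",S(298,278),S(368,305),"tail",S(209,362,112))
# predicted jaw pts
e=np.array([486,-113.1]);ps=-.4
th=ps+np.pi/2;j=e+114*np.array([np.cos(th),np.sin(th)]);o=th+np.radians(15);u=np.array([np.cos(o),np.sin(o)]);n=np.array([-u[1],u[0]])
print("pred jaw",j,"tips",j+23*u+25*n,j+23*u-25*n,"throat",j-21.5*u+18*n,j-21.5*u-18*n, "dir to nut",np.degrees(np.arctan2(61.8-j[1],539.7-j[0])),np.degrees(o))
E
```

```text
outer upper [564.71082726 -12.47370032] outer lower [498.34768237 -18.08069833] tips [560.14403873   6.81192973] [501.18990952  19.9955741 ]
nut top [539.76065963  62.01379209]
side tips [552.44808071  10.59907163] [507.54727864  15.03497486] throat [545.78060257 -27.52395699] [507.09586264 -25.36984639] tail [536.94536712  65.85311238]
pred jaw [530.39369102  -8.09904668] tips [508.80055936  18.12568715] [558.32383362  11.2376318 ] throat [509.60344849 -26.91435469] [545.26020595 -31.87375454] dir to nut 82.41628095332172 82.08168819476707
```

>>> arm_command(
  steps=[
    [0.1,[-0.42,-1.17,0],0],
    [0.1,[-0.32,-1.21,0],0],
    [0.1,[0,0,0],0],
    [0.1,[0,0,0],0],
  ],
)

```text
clock: 19.62
eef_pos: [488.7, -87.7, 46.3]
eef_rot: [3.142, 0.0, -0.4]
wrist_force: [0.9, -0.3, -2.9]
finger_gap: 23.4
```

>>> arm_command(
  steps=[
    [0.1,[-0.13,-0.48,0],0],
    [0.1,[-0.13,-0.48,0],0],
    [0.1,[0,0,0],0],
  ],
)

```text
clock: 19.87
eef_pos: [490.0, -77.7, 46.4]
eef_rot: [-3.142, 0.0, -0.401]
wrist_force: [0.3, -0.2, -3.1]
finger_gap: 23.2
```

```bash
python3 st.py; python3 - <<'E'
from h import *
p,d=snap("side","s13");crop(p,195,140,295,230,7,"ss13")
p,d=snap("top","t13");crop(p,205,130,305,210,7,"ts13")
E
```

```text
{'clock': 19.867, 'joints': [-0.231, 0.331, 1.802, 0.0, 1.009, 0.17], 'eef_pos': [490.011, -77.677, 46.412], 'eef_rot': [-3.142, 0.0, -0.401], 'wrist_force': [0.312, -0.229, -3.139], 'moment': [-0.148, -0.014, 0.036], 'finger_gap': 23.164}
```

View pics/ss13.png

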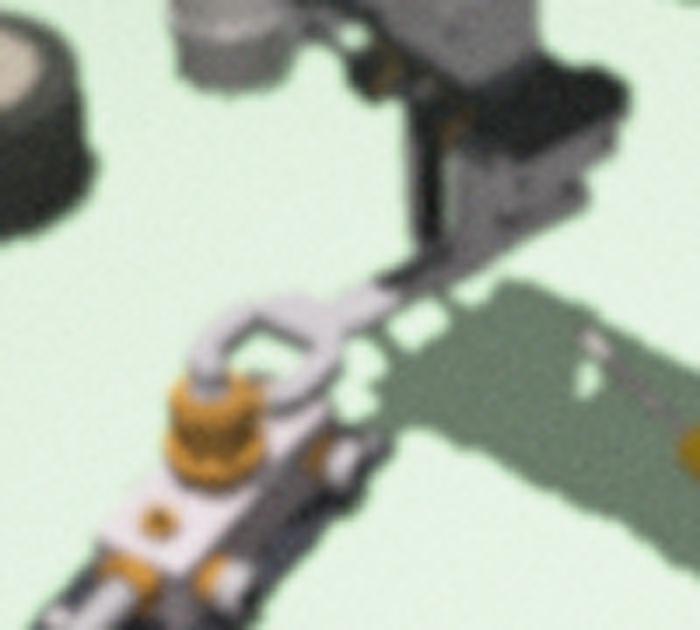

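View pics/ts13.png

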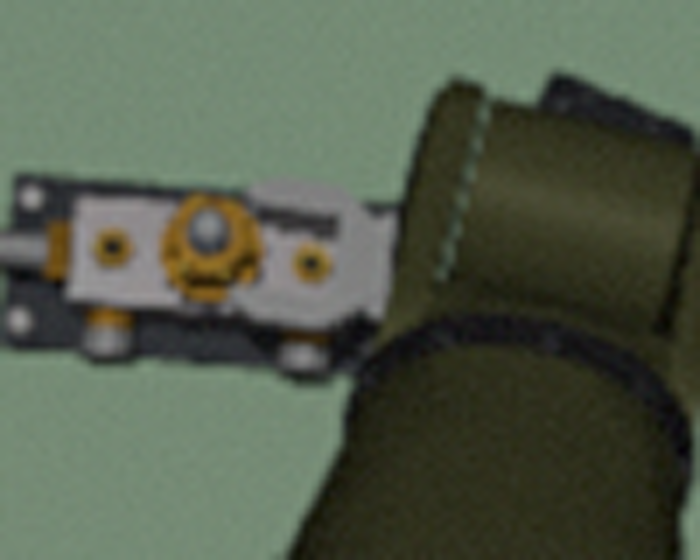

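>>> arm_command(
  steps=[
    [0.1,[-0.13,-0.48,0],0],
    [0.1,[-0.13,-0.48,0],0],
    [0.1,[0,0,0],0],
  ],
)

```text
clock: 20.22
eef_pos: [491.4, -67.6, 46.4]
eef_rot: [-3.141, 0.0, -0.401]
wrist_force: [0.4, -0.5, -2.9]
finger_gap: 22.9
```

```bash
python3 st.py
```

```text
{'clock': 20.217, 'joints': [-0.211, 0.331, 1.802, 0.0, 1.009, 0.19], 'eef_pos': [491.403, -67.581, 46.449], 'eef_rot': [-3.141, 0.0, -0.401], 'wrist_force': [0.378, -0.531, -2.914], 'moment': [-0.156, -0.002, 0.002], 'finger_gap': 22.927}
```

>>> arm_command(
  steps=[
    [0.1,[-0.13,-0.48,0],0],
    [0.1,[0,0,0],0],
  ],
)

```text
clock: 20.38
eef_pos: [492.1, -62.7, 46.5]
eef_rot: [-3.141, -0.0, -0.401]
wrist_force: [-0.2, 1.0, -3.5]
finger_gap: 23.0
```

```bash
python3 st.py
```

```text
{'clock': 20.383, 'joints': [-0.201, 0.331, 1.802, 0.0, 1.009, 0.2], 'eef_pos': [492.087, -62.747, 46.471], 'eef_rot': [-3.141, -0.0, -0.401], 'wrist_force': [-0.19, 0.98, -3.537], 'moment': [-0.171, 0.063, -0.021], 'finger_gap': 23.009}
```

>>> arm_command(
  steps=[
    [0.1,[-0.13,-0.48,0],0],
    [0.1,[0,0,0],0],
  ],
)

```text
clock: 20.55
eef_pos: [492.8, -57.9, 46.4]
eef_rot: [-3.141, 0.0, -0.401]
wrist_force: [0.1, 0.4, -3.8]
finger_gap: 22.8
```

```bash
python3 st.py
```

```text
{'clock': 20.55, 'joints': [-0.191, 0.331, 1.802, 0.0, 1.009, 0.21], 'eef_pos': [492.755, -57.866, 46.449], 'eef_rot': [-3.141, 0.0, -0.401], 'wrist_force': [0.065, 0.449, -3.766], 'moment': [-0.149, -0.059, -0.004], 'finger_gap': 22.833}
```

>>> arm_command(
  steps=[
    [0.1,[-0.13,-0.48,0],0],
    [0.1,[0,0,0],0],
  ],
)

```text
clock: 20.72
eef_pos: [493.4, -53.0, 46.5]
eef_rot: [-3.141, -0.0, -0.401]
wrist_force: [-0.3, -0.6, -2.5]
finger_gap: 23.3
```

```bash
python3 st.py
```

```text
{'clock': 20.717, 'joints': [-0.181, 0.331, 1.801, 0.0, 1.009, 0.22], 'eef_pos': [493.437, -52.959, 46.48], 'eef_rot': [-3.141, -0.0, -0.401], 'wrist_force': [-0.32, -0.608, -2.476], 'moment': [-0.127, 0.044, -0.017], 'finger_gap': 23.326}
```

No contact forces at all, and 10 mm to go.

>>> arm_command(
  steps=[
    [0.1,[-0.13,-0.48,0],0],
    [0.1,[0,0,0],0],
  ],
)

```text
clock: 20.88
eef_pos: [494.1, -48.0, 46.5]
eef_rot: [-3.142, 0.0, -0.401]
wrist_force: [-0.3, -0.2, -3.2]
finger_gap: 23.3
```

```bash
python3 st.py
```

```text
{'clock': 20.883, 'joints': [-0.171, 0.332, 1.801, 0.0, 1.009, 0.23], 'eef_pos': [494.104, -48.031, 46.456], 'eef_rot': [-3.142, 0.0, -0.401], 'wrist_force': [-0.339, -0.155, -3.192], 'moment': [-0.134, 0.002, 0.093], 'finger_gap': 23.307}
```

>>> arm_command(
  steps=[
    [0.1,[-0.1,-0.39,0],0],
    [0.1,[0,0,0],0],
    [0.1,[0,0,0],0],
  ],
)

```text
clock: 21.13
eef_pos: [494.6, -44.5, 46.4]
eef_rot: [3.142, 0.0, -0.401]
wrist_force: [0.3, -0.3, -3.2]
finger_gap: 23.5
```

```bash
python3 st.py;  python3 - <<'E'
from h import *
p,d=snap("side","s14");crop(p,195,140,295,230,7,"ss14")
p,d=snap("top","t14");crop(p,205,130,305,210,7,"ts14")
E
```

```text
{'clock': 21.133, 'joints': [-0.163, 0.332, 1.8, -0.0, 1.009, 0.237], 'eef_pos': [494.638, -44.486, 46.447], 'eef_rot': [3.142, 0.0, -0.401], 'wrist_force': [0.3, -0.348, -3.235], 'moment': [-0.144, 0.004, 0.001], 'finger_gap': 23.534}
```

View pics/ss14.png

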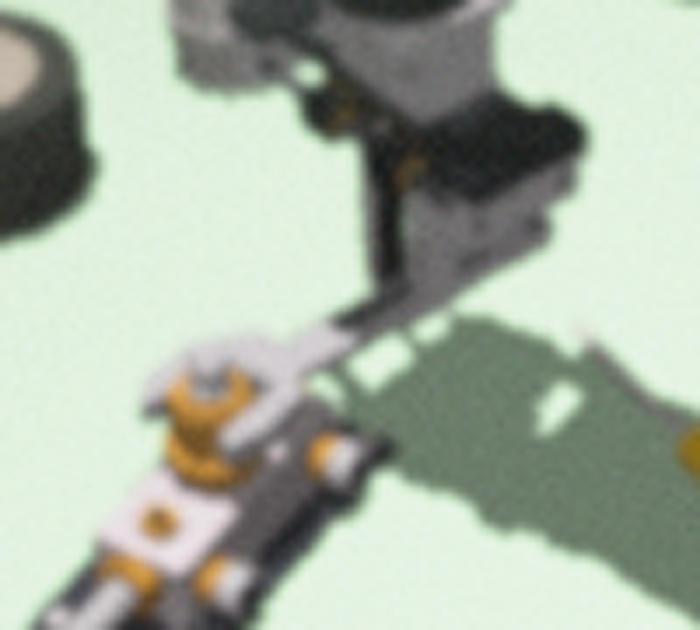

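View pics/ts14.png

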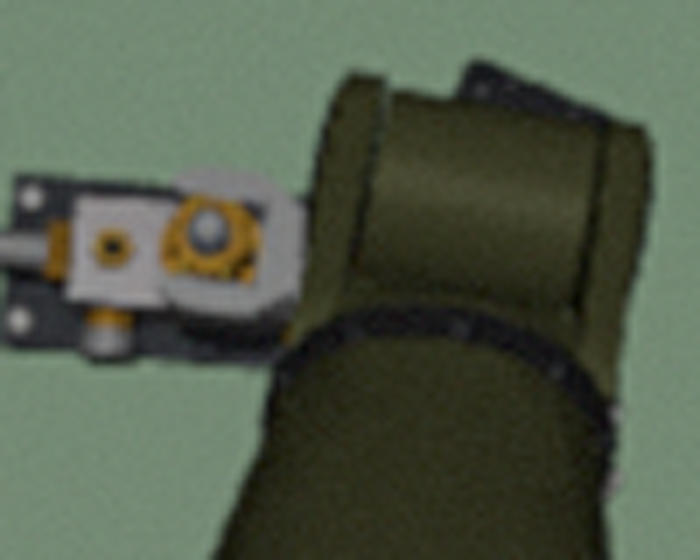

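>>> arm_command(
  steps=[
    [0.1,[-0.69,-0.02,0],0.06],
    [0.1,[-0.69,-0.02,0],0.06],
    [0.1,[0,0,0],0],
  ],
)

```text
clock: 21.48
eef_pos: [482.1, -38.3, 46.6]
eef_rot: [-3.141, -0.001, -0.524]
wrist_force: [2.1, -1.0, -3.5]
finger_gap: 23.4
```

```bash
cat >> st.py <<'E'
N=np.array([539.7,61.8]);e=s['eef_pos'][:2];w=N-e;ps=s['eef_rot'][2]
r=np.hypot(*w);t=np.array([-w[1],w[0]])/r # ccw tangent... force along
f=s['wrist_force'][:2];print("r",r.round(1),"bearing TCP->nut",np.arctan2(w[1],w[0]).round(3),"th",(ps+np.pi/2).round(3),"tang",(f@t).round(2),"rad",(f@w/r).round(2),"Mnut",((e[0]-N[0])*f[1]-(e[1]-N[1])*f[0]).round(0)/1000+s['moment'][2])
E
python3 st.py
```

```text
{'clock': 21.483, 'joints': [-0.155, 0.305, 1.836, 0.0, 0.999, 0.369], 'eef_pos': [482.051, -38.268, 46.576], 'eef_rot': [-3.141, -0.001, -0.524], 'wrist_force': [2.131, -1.02, -3.455], 'moment': [-0.114, -0.385, -0.025], 'finger_gap': 23.398}
r 115.5 bearing TCP->nut 1.048 th 1.047 tang -2.36 rad 0.18 Mnut 0.24706492322560997
```

>>> arm_command(
  steps=[
    [0.1,[-0.69,-0.02,0],0.06],
    [0.1,[-0.69,-0.02,0],0.06],
    [0.1,[0,0,0],0],
  ],
)

```text
clock: 21.73
eef_pos: [472.0, -30.9, 47.2]
eef_rot: [-3.14, -0.003, -0.642]
wrist_force: [9.1, 0.3, -3.9]
finger_gap: 23.1
```

```bash
python3 st.py
```

```text
{'clock': 21.733, 'joints': [-0.143, 0.281, 1.867, 0.0, 0.989, 0.499], 'eef_pos': [472.004, -30.911, 47.159], 'eef_rot': [-3.14, -0.003, -0.642], 'wrist_force': [9.146, 0.306, -3.889], 'moment': [-0.21, -1.502, 0.303], 'finger_gap': 23.105}
r 114.8 bearing TCP->nut 0.94 th 0.929 tang -7.21 rad 5.64 Mnut 1.1302169476663388
```

>>> arm_command(
  steps=[
    [0.1,[-0.69,-0.02,0],0.06],
    [0.1,[0,0,0],0],
  ],
)

```text
clock: 21.9
eef_pos: [466.8, -26.8, 47.2]
eef_rot: [-3.14, -0.004, -0.702]
wrist_force: [8.6, -1.3, -4.3]
finger_gap: 23.0
```

```bash
python3 st.py
```

```text
{'clock': 21.9, 'joints': [-0.136, 0.27, 1.882, -0.0, 0.985, 0.566], 'eef_pos': [466.823, -26.787, 47.205], 'eef_rot': [-3.14, -0.004, -0.702], 'wrist_force': [8.65, -1.272, -4.331], 'moment': [-0.386, -1.57, 0.301], 'finger_gap': 22.95}
r 114.7 bearing TCP->nut 0.882 th 0.869 tang -7.49 rad 4.51 Mnut 1.1604530705677862
```

>>> arm_command(
  steps=[
    [0.1,[-0.69,-0.02,0],0.06],
    [0.1,[0,0,0],0],
  ],
)

```text
clock: 22.07
eef_pos: [461.8, -22.3, 47.2]
eef_rot: [-3.139, -0.004, -0.762]
wrist_force: [8.9, -1.6, -5.0]
finger_gap: 23.4
```

```bash
python3 st.py|tail -1
```

```text
r 114.6 bearing TCP->nut 0.823 th 0.809 tang -7.58 rad 4.85 Mnut 1.2270828621964969
```

>>> arm_command(
  steps=[
    [0.1,[-0.69,-0.02,0],0.06],
    [0.1,[0,0,0],0],
  ],
)

```text
clock: 22.23
eef_pos: [457.0, -17.4, 47.2]
eef_rot: [-3.139, -0.004, -0.822]
wrist_force: [8.0, -2.5, -4.5]
finger_gap: 23.4
```

```bash
python3 st.py|tail -1
```

```text
r 114.5 bearing TCP->nut 0.763 th 0.749 tang -7.39 rad 4.04 Mnut 1.180855193626583
```

>>> arm_command(
  steps=[
    [0.1,[-0.69,-0.02,0],0.06],
    [0.1,[0,0,0],0],
  ],
)

```text
clock: 22.4
eef_pos: [452.4, -12.3, 47.2]
eef_rot: [-3.139, -0.004, -0.882]
wrist_force: [8.0, -3.5, -4.2]
finger_gap: 23.2
```

```bash
python3 st.py
```

```text
{'clock': 22.4, 'joints': [-0.108, 0.24, 1.921, -0.001, 0.976, 0.774], 'eef_pos': [452.401, -12.293, 47.231], 'eef_rot': [-3.139, -0.004, -0.882], 'wrist_force': [7.997, -3.506, -4.203], 'moment': [-0.927, -1.514, 0.402], 'finger_gap': 23.231}
r 114.5 bearing TCP->nut 0.704 th 0.689 tang -7.85 rad 3.83 Mnut 1.3008404429144393
```

>>> arm_command(
  steps=[
    [0.1,[-0.46,-0.01,0],0.04],
    [0.1,[0,0,0],0],
  ],
)

```text
clock: 22.57
eef_pos: [449.7, -8.9, 47.2]
eef_rot: [-3.139, -0.004, -0.92]
wrist_force: [7.9, -5.1, -4.7]
finger_gap: 22.9
```

```bash
python3 st.py|tail -1
```

```text
r 114.5 bearing TCP->nut 0.666 th 0.65 tang -8.88 rad 3.12 Mnut 1.4361015693200012
```

>>> arm_command(
  steps=[
    [0.1,[-0.46,-0.01,0],0.04],
    [0.1,[0,0,0],0],
  ],
)

```text
clock: 22.73
eef_pos: [447.0, -5.2, 47.2]
eef_rot: [-3.139, -0.004, -0.96]
wrist_force: [8.5, -5.0, -4.9]
finger_gap: 23.6
```

```bash
python3 st.py|tail -1
```

```text
r 114.4 bearing TCP->nut 0.626 th 0.61 tang -9.06 rad 3.98 Mnut 1.4202754033778207
```

>>> arm_command(
  steps=[
    [0.1,[-0.46,-0.01,0],0.04],
    [0.1,[0,0,0],0],
  ],
)

```text
clock: 22.9
eef_pos: [444.4, -1.5, 47.2]
eef_rot: [-3.139, -0.004, -1.0]
wrist_force: [7.7, -5.4, -4.2]
finger_gap: 23.5
```

```bash
python3 st.py
```

```text
{'clock': 22.9, 'joints': [-0.085, 0.223, 1.942, -0.001, 0.971, 0.916], 'eef_pos': [444.402, -1.451, 47.215], 'eef_rot': [-3.139, -0.004, -1.0], 'wrist_force': [7.662, -5.419, -4.174], 'moment': [-1.182, -1.441, 0.415], 'finger_gap': 23.467}
r 114.4 bearing TCP->nut 0.586 th 0.57 tang -8.75 rad 3.39 Mnut 1.415543859080448
```

>>> arm_command(
  steps=[
    [0.1,[-0.46,-0.01,0],0.04],
    [0.1,[0,0,0],0],
  ],
)

```text
clock: 23.07
eef_pos: [441.9, 2.4, 47.2]
eef_rot: [-3.139, -0.003, -1.04]
wrist_force: [7.6, -5.7, -4.2]
finger_gap: 23.3
```

```bash
python3 st.py|tail -1
```

```text
r 114.4 bearing TCP->nut 0.546 th 0.53 tang -8.83 rad 3.55 Mnut 1.4006657765308288
```

>>> arm_command(
  steps=[
    [0.1,[-0.35,-0.01,0],0.03],
    [0.1,[0,0,0],0],
  ],
)

```text
clock: 23.23
eef_pos: [440.3, 5.3, 47.2]
eef_rot: [-3.139, -0.003, -1.07]
wrist_force: [7.4, -7.2, -3.7]
finger_gap: 23.0
```

```bash
python3 st.py|tail -1
```

```text
r 114.4 bearing TCP->nut 0.516 th 0.501 tang -9.85 rad 2.86 Mnut 1.5443302455277628
```

>>> arm_command(
  steps=[
    [0.1,[-0.35,-0.01,0],0.03],
    [0.1,[0,0,0],0],
  ],
)

```text
clock: 23.4
eef_pos: [438.7, 8.4, 47.2]
eef_rot: [-3.139, -0.003, -1.1]
wrist_force: [8.2, -7.4, -4.2]
finger_gap: 23.0
```

```bash
python3 st.py|tail -1
```

```text
r 114.3 bearing TCP->nut 0.486 th 0.471 tang -10.33 rad 3.81 Mnut 1.613621403268622
```

>>> arm_command(
  steps=[
    [0.1,[-0.35,-0.01,0],0.03],
    [0.1,[0,0,0],0],
  ],
)

```text
clock: 23.57
eef_pos: [437.3, 11.5, 47.2]
eef_rot: [-3.139, -0.004, -1.13]
wrist_force: [8.2, -7.5, -5.0]
finger_gap: 23.6
```

```bash
python3 st.py|tail -1
```

```text
r 114.0 bearing TCP->nut 0.457 th 0.441 tang -10.33 rad 4.1 Mnut 1.6377301637354056
```

>>> arm_command(
  steps=[
    [0.1,[-0.35,-0.01,0],0.03],
    [0.1,[0,0,0],0],
  ],
)

```text
clock: 23.73
eef_pos: [436.3, 14.5, 47.3]
eef_rot: [-3.138, -0.004, -1.16]
wrist_force: [9.6, -9.6, -4.7]
finger_gap: 23.1
```

```bash
python3 st.py|tail -1
```

```text
r 113.7 bearing TCP->nut 0.429 th 0.411 tang -12.73 rad 4.78 Mnut 1.9421057654543357
```

>>> arm_command(
  steps=[
    [0.1,[-0.3,-0.01,0],0.025],
    [0.1,[0,0,0],0],
  ],
)

```text
clock: 23.9
eef_pos: [435.5, 17.1, 47.5]
eef_rot: [-3.137, -0.005, -1.184]
wrist_force: [11.6, -11.6, -5.5]
finger_gap: 23.5
```

```bash
python3 st.py|tail -1
```

```text
r 113.4 bearing TCP->nut 0.405 th 0.387 tang -15.27 rad 6.07 Mnut 2.2709579743876773
```

>>> arm_command(
  steps=[
    [0.1,[-0.3,-0.01,0],0.025],
    [0.1,[0,0,0],0],
  ],
)

```text
clock: 24.07
eef_pos: [434.7, 19.7, 47.5]
eef_rot: [-3.137, -0.005, -1.209]
wrist_force: [12.9, -12.9, -3.3]
finger_gap: 23.0
```

```bash
python3 st.py|tail -1
```

```text
r 113.1 bearing TCP->nut 0.381 th 0.362 tang -16.78 rad 7.19 Mnut 2.459530462796723
```

Solid: the moment reached 2.46 N·m, well over 1.75, and was rising steeply. I'll ease off the load before sliding the jaw off.

>>> arm_command(
  steps=[
    [0.1,[0.69,-0.02,0],-0.06],
    [0.1,[0.69,-0.02,0],-0.06],
    [0.1,[0.69,-0.02,0],-0.06],
    [0.1,[0,0,0],0],
  ],
)

```text
clock: 24.4
eef_pos: [443.2, 2.4, 47.2]
eef_rot: [-3.138, -0.001, -1.025]
wrist_force: [9.1, 7.7, -4.7]
finger_gap: 23.1
```

```bash
python3 st.py
```

```text
{'clock': 24.4, 'joints': [-0.078, 0.221, 1.946, 0.001, 0.971, 0.946], 'eef_pos': [443.189, 2.369, 47.162], 'eef_rot': [-3.138, -0.001, -1.025], 'wrist_force': [9.077, 7.659, -4.679], 'moment': [1.21, -1.612, 0.25], 'finger_gap': 23.111}
r 113.3 bearing TCP->nut 0.552 th 0.545 tang 1.76 rad 11.75 Mnut 0.050066905238254245
```

>>> arm_command(
  steps=[
    [0.1,[0.07,0.24,0],0],
    [0.1,[0.07,0.24,0],0],
    [0.1,[0,0,0],0],
  ],
)

```text
clock: 24.65
eef_pos: [442.5, 0.1, 48.4]
eef_rot: [-3.13, -0.004, -1.029]
wrist_force: [25.5, 17.9, -7.6]
finger_gap: 23.3
```

```bash
python3 st.py
```

```text
{'clock': 24.65, 'joints': [-0.085, 0.213, 1.953, 0.004, 0.965, 0.942], 'eef_pos': [442.515, 0.126, 48.374], 'eef_rot': [-3.13, -0.004, -1.029], 'wrist_force': [25.5, 17.928, -7.634], 'moment': [3.256, -4.526, 0.344], 'finger_gap': 23.319}
r 115.1 bearing TCP->nut 0.565 th 0.542 tang 1.47 rad 31.14 Mnut 0.17353563585326084
```

>>> arm_command(
  steps=[
    [0.1,[-0.12,-0.45,0],0],
    [0.1,[0.46,-0.1,0],-0.04],
    [0.1,[0,0,0],0],
  ],
)

```text
clock: 24.9
eef_pos: [444.2, -1.6, 46.4]
eef_rot: [3.141, 0.0, -0.988]
wrist_force: [-0.2, -2.1, -2.2]
finger_gap: 23.2
```

```bash
python3 st.py; python3 - <<'E'
from h import *
p,d=snap("side","s15");crop(p,195,140,295,230,7,"ss15")
p,d=snap("top","t15");crop(p,205,130,305,210,7,"ts15")
E
```

```text
{'clock': 24.9, 'joints': [-0.086, 0.227, 1.94, -0.001, 0.975, 0.902], 'eef_pos': [444.189, -1.606, 46.401], 'eef_rot': [3.141, 0.0, -0.988], 'wrist_force': [-0.221, -2.092, -2.225], 'moment': [-0.561, 0.07, -0.124], 'finger_gap': 23.153}
r 114.6 bearing TCP->nut 0.586 th 0.583 tang -1.62 rad -1.34 Mnut 0.062252905014145515
```

View pics/ss15.png

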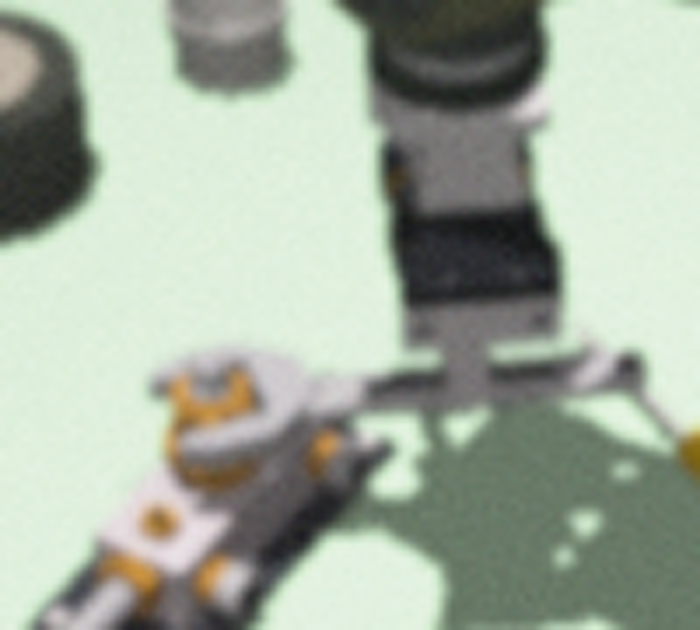

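View pics/ts15.png

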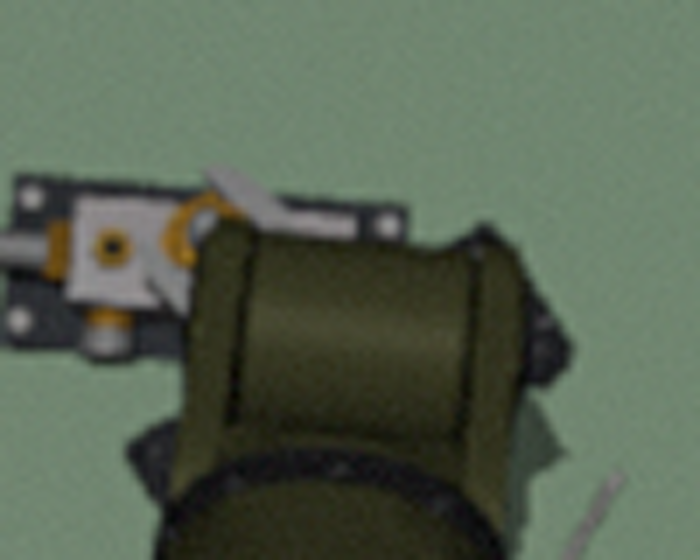

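>>> arm_command(
  steps=[
    [0.1,[0.46,-0.01,0],-0.04],
    [0.1,[0,0,0],0],
  ],
)

```text
clock: 25.17
eef_pos: [446.8, -5.2, 46.5]
eef_rot: [-3.142, -0.0, -0.95]
wrist_force: [-0.4, -1.9, -3.3]
finger_gap: 23.3
```

```bash
python3 st.py
```

```text
{'clock': 25.167, 'joints': [-0.094, 0.232, 1.934, -0.0, 0.976, 0.856], 'eef_pos': [446.764, -5.235, 46.51], 'eef_rot': [-3.142, -0.0, -0.95], 'wrist_force': [-0.43, -1.935, -3.303], 'moment': [-0.591, 0.026, -0.059], 'finger_gap': 23.34}
r 114.6 bearing TCP->nut 0.625 th 0.621 tang -1.32 rad -1.48 Mnut 0.09222902143759618
```

>>> arm_command(
  steps=[
    [0.1,[0.08,0.29,0],0],
    [0.1,[0,0,0],0],
  ],
)

```text
clock: 25.33
eef_pos: [447.0, -6.2, 47.4]
eef_rot: [-3.135, -0.002, -0.953]
wrist_force: [13.1, 10.7, -6.0]
finger_gap: 23.1
```

```bash
python3 st.py
```

```text
{'clock': 25.333, 'joints': [-0.098, 0.227, 1.937, 0.003, 0.971, 0.853], 'eef_pos': [447.026, -6.205, 47.385], 'eef_rot': [-3.135, -0.002, -0.953], 'wrist_force': [13.121, 10.741, -6.014], 'moment': [1.96, -2.341, 0.142], 'finger_gap': 23.08}
r 114.9 bearing TCP->nut 0.633 th 0.618 tang 0.9 rad 16.93 Mnut 0.03885665578568105
```

>>> arm_command(
  steps=[
    [0.1,[-0.08,-0.29,0],0],
    [0.1,[0.58,-0.02,0],-0.05],
    [0.1,[0,0,0],0],
  ],
)

```text
clock: 25.58
eef_pos: [450.2, -9.8, 46.4]
eef_rot: [3.141, -0.0, -0.9]
wrist_force: [0.7, -1.8, -3.0]
finger_gap: 23.5
```

```bash
python3 st.py
```

```text
{'clock': 25.583, 'joints': [-0.103, 0.239, 1.924, -0.0, 0.978, 0.797], 'eef_pos': [450.19, -9.819, 46.431], 'eef_rot': [3.141, -0.0, -0.9], 'wrist_force': [0.731, -1.845, -3.008], 'moment': [-0.606, -0.086, -0.118], 'finger_gap': 23.463}
r 114.6 bearing TCP->nut 0.675 th 0.671 tang -1.9 rad -0.58 Mnut 0.10012214049167202
```

>>> arm_command(
  steps=[
    [0.1,[0.08,0.29,0],0],
    [0.1,[0,0,0],0],
  ],
)

```text
clock: 25.75
eef_pos: [450.5, -10.7, 47.3]
eef_rot: [-3.135, -0.002, -0.904]
wrist_force: [12.6, 11.5, -3.9]
finger_gap: 23.1
```

```bash
python3 st.py
```

```text
{'clock': 25.75, 'joints': [-0.107, 0.235, 1.928, 0.004, 0.973, 0.795], 'eef_pos': [450.509, -10.723, 47.311], 'eef_rot': [-3.135, -0.002, -0.904], 'wrist_force': [12.552, 11.493, -3.863], 'moment': [2.195, -2.403, 0.12], 'finger_gap': 23.094}
r 115.0 bearing TCP->nut 0.683 th 0.667 tang 1.0 rad 16.99 Mnut 0.004944701252293834
```

Pulling straight back meets about 17 N whatever the angle, yet there is no torque on the nut. The tail is only 21 mm thick, so I'll lift the jaw up off the nut instead.

>>> arm_command(
  steps=[
    [0.1,[-0.08,-0.29,0],0],
    [0.1,[0,0,-0.3],0],
    [0.1,[0,0,0],0],
  ],
)

```text
clock: 26.0
eef_pos: [450.0, -9.4, 49.6]
eef_rot: [3.141, 0.0, -0.902]
wrist_force: [2.1, -0.3, -5.4]
finger_gap: 23.1
```

```bash
python3 st.py
```

```text
{'clock': 26.0, 'joints': [-0.102, 0.234, 1.922, 0.0, 0.986, 0.8], 'eef_pos': [449.963, -9.365, 49.605], 'eef_rot': [3.141, 0.0, -0.902], 'wrist_force': [2.056, -0.324, -5.376], 'moment': [-0.298, -0.11, -0.183], 'finger_gap': 23.064}
r 114.5 bearing TCP->nut 0.67 th 0.668 tang -1.53 rad 1.41 Mnut -0.00849084660682553
```

>>> arm_command(
  steps=[
    [0.1,[0,0,-0.4],0],
    [0.1,[0,0,0],0],
  ],
)

```text
clock: 26.17
eef_pos: [450.0, -9.3, 53.8]
eef_rot: [-3.141, 0.0, -0.901]
wrist_force: [1.6, 1.5, -8.0]
finger_gap: 23.4
```

```bash
python3 st.py
```

```text
{'clock': 26.167, 'joints': [-0.102, 0.227, 1.919, 0.0, 0.996, 0.799], 'eef_pos': [450.03, -9.323, 53.801], 'eef_rot': [-3.141, 0.0, -0.901], 'wrist_force': [1.605, 1.545, -8.026], 'moment': [0.042, -0.139, 0.018], 'finger_gap': 23.425}
r 114.5 bearing TCP->nut 0.671 th 0.669 tang 0.21 rad 2.22 Mnut -0.005927288577084508
```

>>> arm_command(
  steps=[
    [0.1,[0,0,-0.4],0],
    [0.1,[0,0,0],0],
  ],
)

```text
clock: 26.33
eef_pos: [450.2, -9.6, 58.0]
eef_rot: [3.142, -0.0, -0.901]
wrist_force: [0.7, -0.4, -4.3]
finger_gap: 23.1
```

```bash
python3 st.py;  python3 - <<'E'
from h import *
p,d=snap("side","s16");crop(p,195,140,295,230,7,"ss16")
E
```

```text
{'clock': 26.333, 'joints': [-0.103, 0.22, 1.916, -0.0, 1.005, 0.799], 'eef_pos': [450.155, -9.625, 57.964], 'eef_rot': [3.142, -0.0, -0.901], 'wrist_force': [0.75, -0.437, -4.257], 'moment': [-0.507, 0.145, -0.006], 'finger_gap': 23.072}
r 114.5 bearing TCP->nut 0.673 th 0.67 tang -0.81 rad 0.31 Mnut 0.0873593066435509
```

View pics/ss16.png

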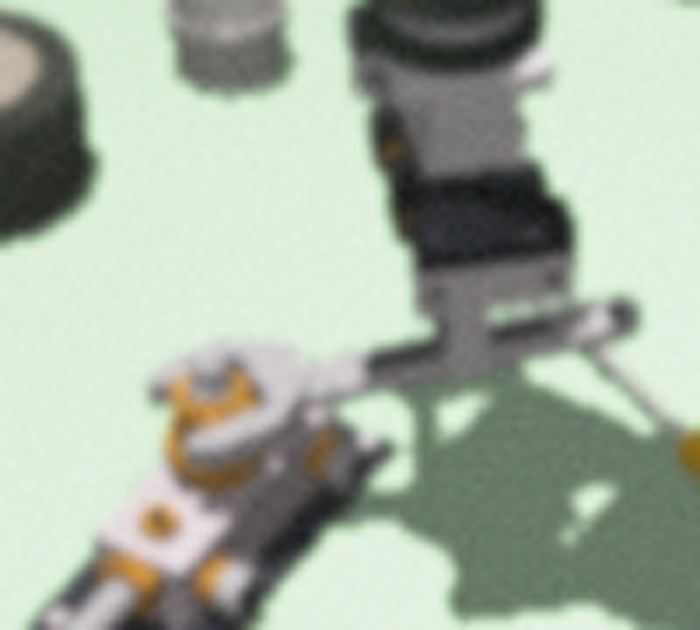

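```bash
python3 - <<'E'
from h import *
for f in("s14","s15","s16"):
    D=np.load(f+".npz");P=pts("side",D['d']);p=D['p'].astype(int)
    print(f)
    for x,y in((200,445),(225,440),(250,425),(280,395),(285,370),(240,352),(210,355),(165,388),(330,385),(345,375),(400,365),(610,310),(590,320)):
        u,v=int(195+x/7),int(140+y/7);print((x,y),P[v,u].round(0).tolist(),p[v,u].tolist(),end=" ")
    print()
E
```

```text
s14
(200, 445) [535.0, 82.0, 76.0] [117, 84, 45] (225, 440) [521.0, 80.0, 85.0] [186, 178, 177] (250, 425) [516.0, 70.0, 87.0] [205, 200, 201] (280, 395) [510.0, 50.0, 90.0] [207, 202, 204] (285, 370) [519.0, 34.0, 90.0] [210, 205, 211] (240, 352) [541.0, 33.0, 89.0] [209, 203, 207] (210, 355) [539.0, 59.0, 111.0] [208, 203, 206] (165, 388) [562.0, 66.0, 86.0] [205, 192, 183] (330, 385) [545.0, -51.0, -4.0] [197, 220, 193] (345, 375) [541.0, -60.0, -1.0] [131, 151, 128] (400, 365) [521.0, -81.0, -5.0] [177, 205, 176] (610, 310) [441.0, -157.0, 4.0] [228, 242, 227] (590, 320) [450.0, -152.0, -0.0] [227, 241, 226] 
s15
(200, 445) [529.0, 91.0, 87.0] [184, 182, 185] (225, 440) [521.0, 81.0, 86.0] [193, 191, 195] (250, 425) [515.0, 72.0, 90.0] [195, 190, 191] (280, 395) [511.0, 47.0, 87.0] [208, 204, 206] (285, 370) [521.0, 30.0, 85.0] [205, 201, 204] (240, 352) [543.0, 31.0, 87.0] [201, 199, 199] (210, 355) [540.0, 57.0, 109.0] [207, 207, 203] (165, 388) [564.0, 64.0, 83.0] [138, 130, 116] (330, 385) [497.0, 28.0, 82.0] [207, 204, 205] (345, 375) [493.0, 21.0, 86.0] [211, 221, 209] (400, 365) [520.0, -79.0, -3.0] [158, 179, 155] (610, 310) [-18.0, 883.0, 1009.0] [223, 239, 221] (590, 320) [453.0, -158.0, -6.0] [225, 241, 222] 
s16
(200, 445) [530.0, 90.0, 85.0] [187, 183, 183] (225, 440) [520.0, 83.0, 88.0] [198, 193, 195] (250, 425) [517.0, 70.0, 86.0] [201, 196, 197] (280, 395) [510.0, 49.0, 89.0] [205, 201, 204] (285, 370) [518.0, 35.0, 91.0] [210, 207, 207] (240, 352) [542.0, 32.0, 88.0] [190, 186, 190] (210, 355) [541.0, 55.0, 107.0] [205, 201, 204] (165, 388) [564.0, 64.0, 83.0] [157, 144, 134] (330, 385) [491.0, 38.0, 92.0] [180, 179, 180] (345, 375) [491.0, 26.0, 91.0] [210, 207, 208] (400, 365) [467.0, 16.0, 97.0] [95, 91, 91] (610, 310) [396.0, -56.0, 102.0] [113, 110, 113] (590, 320) [400.0, -41.0, 107.0] [191, 187, 190]
```

>>> arm_command(
  steps=[
    [0.1,[0,0,0.4],0],
    [0.1,[0,0,0.4],0],
    [0.1,[0,0,0.3],0],
    [0.1,[0,0,0],0],
  ],
)

```text
clock: 26.72
eef_pos: [450.0, -9.6, 45.9]
eef_rot: [3.141, 0.0, -0.901]
wrist_force: [-3.9, -3.4, 2.3]
finger_gap: 23.2
```

```bash
python3 st.py; python3 - <<'E'
from h import *
p,d=snap("top","t17");crop(p,215,140,255,180,14,"ts17");
p,d=snap("side","s17");crop(p,207,180,247,215,16,"ss17")
E
```

```text
{'clock': 26.717, 'joints': [-0.103, 0.24, 1.925, 0.0, 0.977, 0.799], 'eef_pos': [450.016, -9.602, 45.941], 'eef_rot': [3.141, 0.0, -0.901], 'wrist_force': [-3.863, -3.353, 2.267], 'moment': [-0.499, 0.322, 0.025], 'finger_gap': 23.208}
r 114.6 bearing TCP->nut 0.672 th 0.669 tang -0.22 rad -5.11 Mnut 0.05037824457879106
```

View pics/ts17.png

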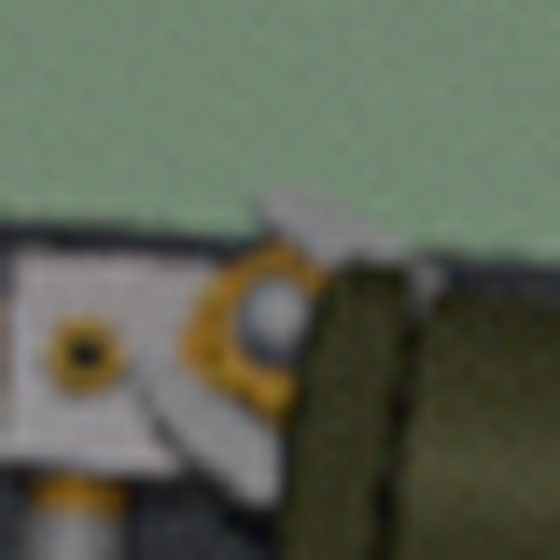

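View pics/ss17.png

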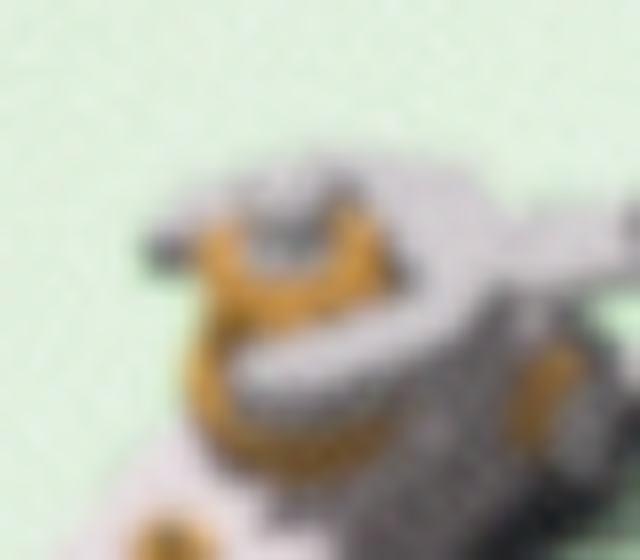

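>>> arm_command(
  steps=[
    [0.1,[0,0,-0.05],0],
    [0.1,[0.08,0.29,0],0],
    [0.1,[-0.35,0,0],0.03],
    [0.1,[0,0,0],0],
  ],
)

```text
clock: 27.15
eef_pos: [447.0, -8.6, 47.4]
eef_rot: [-3.139, -0.001, -0.933]
wrist_force: [3.2, 2.6, -0.8]
finger_gap: 22.9
```

```bash
python3 st.py
```

```text
{'clock': 27.15, 'joints': [-0.102, 0.23, 1.934, 0.001, 0.975, 0.83], 'eef_pos': [446.958, -8.585, 47.369], 'eef_rot': [-3.139, -0.001, -0.933], 'wrist_force': [3.176, 2.641, -0.796], 'moment': [0.667, -0.798, 0.12], 'finger_gap': 22.855}
r 116.4 bearing TCP->nut 0.649 th 0.638 tang 0.18 rad 4.13 Mnut 0.09852325208051939
```

>>> arm_command(
  steps=[
    [0.1,[-0.35,0,0],0.03],
    [0.1,[-0.35,0,0],0.03],
    [0.1,[0,0,0],0],
  ],
)

```text
clock: 27.4
eef_pos: [442.9, -2.9, 47.4]
eef_rot: [-3.139, -0.001, -0.992]
wrist_force: [4.8, 1.3, -1.1]
finger_gap: 22.8
```

```bash
python3 st.py
```

```text
{'clock': 27.4, 'joints': [-0.09, 0.221, 1.945, 0.001, 0.973, 0.902], 'eef_pos': [442.904, -2.885, 47.383], 'eef_rot': [-3.139, -0.001, -0.992], 'wrist_force': [4.793, 1.337, -1.108], 'moment': [0.532, -0.87, 0.139], 'finger_gap': 22.846}
r 116.4 bearing TCP->nut 0.589 th 0.578 tang -1.55 rad 4.73 Mnut 0.31951787641014323
```

>>> arm_command(
  steps=[
    [0.1,[0.08,0.29,0],0],
    [0.1,[0.23,0,0],-0.02],
    [0.1,[0,0,0],0],
  ],
)

```text
clock: 27.65
eef_pos: [441.6, -7.8, 47.0]
eef_rot: [-3.141, -0.0, -0.97]
wrist_force: [2.0, 1.6, -1.9]
finger_gap: 23.2
```

```bash
python3 st.py
```

```text
{'clock': 27.65, 'joints': [-0.101, 0.22, 1.947, 0.0, 0.974, 0.869], 'eef_pos': [441.599, -7.763, 47.04], 'eef_rot': [-3.141, -0.0, -0.97], 'wrist_force': [1.955, 1.575, -1.904], 'moment': [0.247, -0.31, -0.017], 'finger_gap': 23.209}
r 120.3 bearing TCP->nut 0.617 th 0.601 tang 0.15 rad 2.51 Mnut -0.034547571440433675
```

>>> arm_command(
  steps=[
    [0.1,[0.08,0.29,0],0],
    [0.1,[0.23,0,0],-0.02],
    [0.1,[0,0,0],0],
  ],
)

```text
clock: 27.9
eef_pos: [440.4, -12.3, 46.7]
eef_rot: [3.141, 0.0, -0.95]
wrist_force: [1.1, -0.0, -3.6]
finger_gap: 23.2
```

```bash
python3 st.py; python3 - <<'E'
from h import *
p,d=snap("side","s18");crop(p,195,140,295,230,7,"ss18")
E
```

```text
{'clock': 27.9, 'joints': [-0.111, 0.22, 1.949, -0.0, 0.974, 0.839], 'eef_pos': [440.441, -12.264, 46.741], 'eef_rot': [3.141, 0.0, -0.95], 'wrist_force': [1.125, -0.007, -3.634], 'moment': [-0.087, 0.005, -0.024], 'finger_gap': 23.201}
r 123.8 bearing TCP->nut 0.641 th 0.621 tang -0.68 rad 0.9 Mnut 0.06031645130036365
```

View pics/ss18.png

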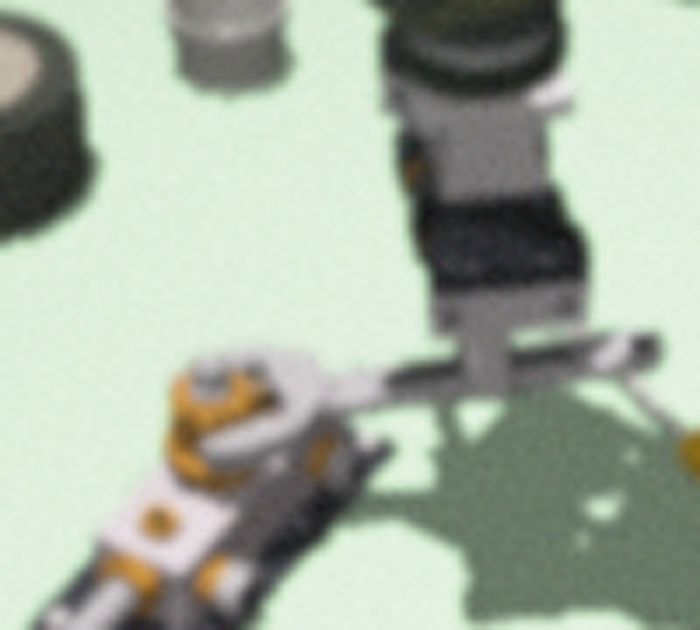

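It came free and the jaw is sliding out. I'll keep withdrawing along the jaw line.

>>> arm_command(
  steps=[
    [0.1,[0.13,0.48,0],0],
    [0.1,[0.13,0.48,0],0],
    [0.1,[0,0,0],0],
  ],
)

```text
clock: 28.2
eef_pos: [433.6, -20.2, 46.8]
eef_rot: [3.141, 0.0, -0.952]
wrist_force: [-0.4, -0.2, -3.2]
finger_gap: 23.1
```

```bash
python3 st.py
```

```text
{'clock': 28.2, 'joints': [-0.131, 0.206, 1.966, -0.0, 0.971, 0.821], 'eef_pos': [433.641, -20.158, 46.791], 'eef_rot': [3.141, 0.0, -0.952], 'wrist_force': [-0.444, -0.169, -3.218], 'moment': [-0.139, 0.062, -0.08], 'finger_gap': 23.112}
r 134.0 bearing TCP->nut 0.658 th 0.619 tang 0.14 rad -0.45 Mnut -0.09855973205293185
```

>>> arm_command(
  steps=[
    [0.1,[0.13,0.48,0],0],
    [0.1,[0.13,0.48,0],0],
    [0.1,[0,0,0],0],
  ],
)

```text
clock: 28.45
eef_pos: [427.4, -27.8, 46.9]
eef_rot: [3.141, 0.0, -0.951]
wrist_force: [0.4, -0.0, -2.6]
finger_gap: 23.3
```

```bash
python3 st.py; python3 - <<'E'
from h import *
p,d=snap("side","s19");crop(p,195,140,295,230,7,"ss19")
p,d=snap("top","t19");crop(p,205,130,305,210,7,"ts19")
E
```

```text
{'clock': 28.45, 'joints': [-0.15, 0.194, 1.981, -0.0, 0.968, 0.801], 'eef_pos': [427.443, -27.82, 46.877], 'eef_rot': [3.141, 0.0, -0.951], 'wrist_force': [0.369, -0.004, -2.62], 'moment': [-0.108, 0.137, -0.025], 'finger_gap': 23.254}
r 143.6 bearing TCP->nut 0.674 th 0.619 tang -0.23 rad 0.29 Mnut 0.007666392558653791
```

View pics/ss19.png

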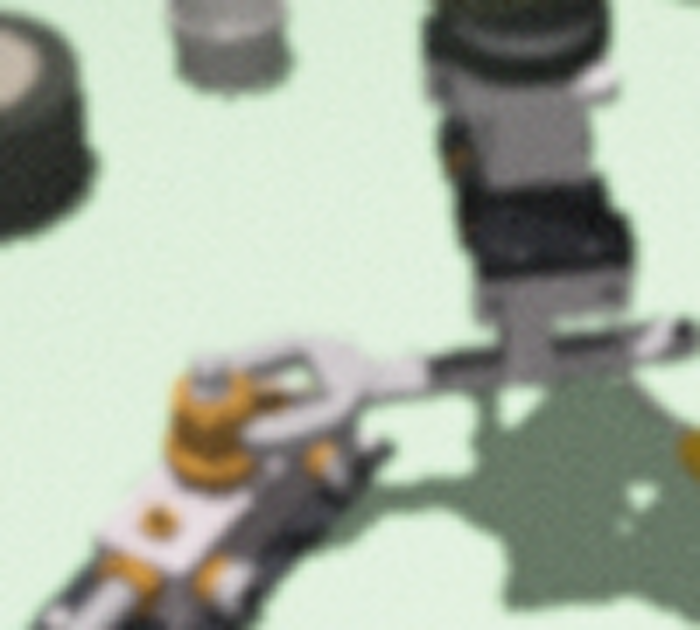

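View pics/ts19.png

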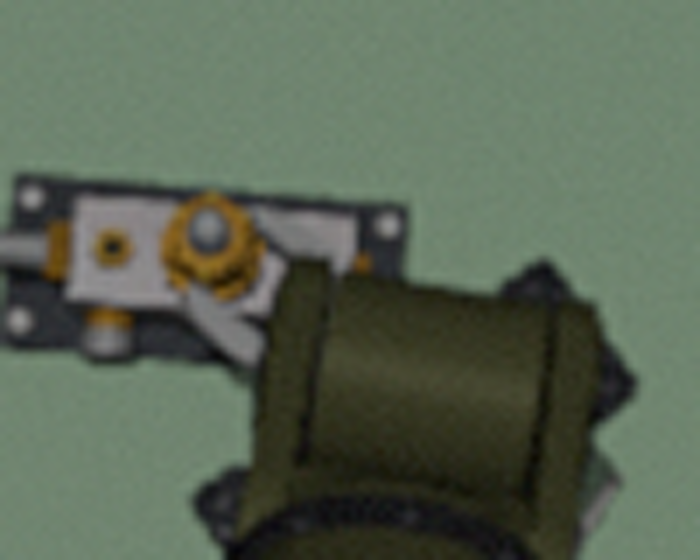

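```bash
python3 - <<'E'
from h import *
a=plan(402,-59,47,-0.951,2)
b=plan(525,-260,47,-0.04,10,start=a)
def T(x,y,z=5,x0=270,y0=130,s=6): return ray("top",x0+(x+.5)/s-.5,y0+(y+.5)/s-.5,z)[:2]
print("screwdriver tip",T(140,405))
E
```

```text
[[[0.53, 1.97, -0.0], -0.0], [[0.53, 1.98, -0.0], -0.0]]
end [401.978 -58.999  46.989  -0.951]
[[[2.35, 0.17, -0.0], -0.091], [[2.33, 0.37, -0.0], -0.091], [[2.28, 0.59, -0.0], -0.091], [[2.22, 0.79, -0.0], -0.092], [[2.13, 1.0, -0.0], -0.091]]
[[[2.04, 1.18, -0.0], -0.091], [[1.92, 1.36, -0.0], -0.091], [[1.79, 1.54, -0.0], -0.091], [[1.65, 1.69, -0.0], -0.091], [[1.48, 1.83, -0.0], -0.091]]
end [ 5.24986e+02 -2.60010e+02  4.69890e+01 -4.00000e-02]
screwdriver tip [ 448.34116223 -133.0888016 ]
```

>>> arm_command(
  steps=[
    [0.1,[0.53,1.97,0],0],
    [0.1,[0.53,1.98,0],0],
  ],
)

```text
clock: 28.72
eef_pos: [402.0, -58.8, 46.9]
eef_rot: [-3.142, 0.0, -0.949]
wrist_force: [0.1, -0.2, -3.5]
finger_gap: 23.5
```

>>> arm_command(
  steps=[
    [0.1,[2.35,0.17,0],-0.091],
    [0.1,[2.33,0.37,0],-0.091],
    [0.1,[2.28,0.59,0],-0.091],
    [0.1,[2.22,0.79,0],-0.092],
    [0.1,[2.13,1.0,0],-0.091],
  ],
)

```text
clock: 29.13
eef_pos: [464.2, -160.3, 46.9]
eef_rot: [-3.142, -0.0, -0.49]
wrist_force: [1.0, 0.5, -3.5]
finger_gap: 23.2
```

>>> arm_command(
  steps=[
    [0.1,[2.04,1.18,0],-0.091],
    [0.1,[1.92,1.36,0],-0.091],
    [0.1,[1.79,1.54,0],-0.091],
    [0.1,[1.65,1.69,0],-0.091],
    [0.1,[1.48,1.83,0],-0.091],
  ],
)

```text
clock: 29.55
eef_pos: [525.8, -260.7, 46.7]
eef_rot: [-3.141, 0.0, -0.035]
wrist_force: [-0.4, 0.1, -3.3]
finger_gap: 22.9
```

>>> arm_command(
  steps=[
    [0.1,[0,0,0],0],
    [0.1,[0,0,0],0],
    [0.1,[0,0,1.5],0],
    [0.1,[0,0,1.5],0],
    [0.1,[0,0,1.5],0],
  ],
)

```text
clock: 29.97
eef_pos: [525.0, -259.0, 1.5]
eef_rot: [-3.142, -0.0, -0.041]
wrist_force: [-0.4, -0.6, -3.6]
finger_gap: 23.5
```

>>> arm_command(
  steps=[
    [0.1,[0,0,1.2],0],
    [0.1,[0,0,0.5],0],
    [0.1,[0,0,0],0],
  ],
)

```text
clock: 30.22
eef_pos: [524.6, -259.1, -16.1]
eef_rot: [-3.141, 0.002, -0.04]
wrist_force: [0.1, -0.0, -2.5]
finger_gap: 23.2
```

```bash
python3 st.py; python3 - <<'E'
from h import *
p,d=snap("side","s20");crop(p,195,90,335,195,5,"ss20")
p,d=snap("top","t20");crop(p,200,130,340,210,5,"ts20")
E
```

```text
{'clock': 30.217, 'joints': [-0.521, 0.595, 1.574, 0.0, 0.975, -0.481], 'eef_pos': [524.572, -259.078, -16.113], 'eef_rot': [-3.141, 0.002, -0.04], 'wrist_force': [0.109, -0.04, -2.498], 'moment': [-0.209, -0.053, -0.056], 'finger_gap': 23.189}
r 321.2 bearing TCP->nut 1.524 th 1.531 tang -0.11 rad -0.03 Mnut -0.020328719903010023
```

View pics/ss20.png

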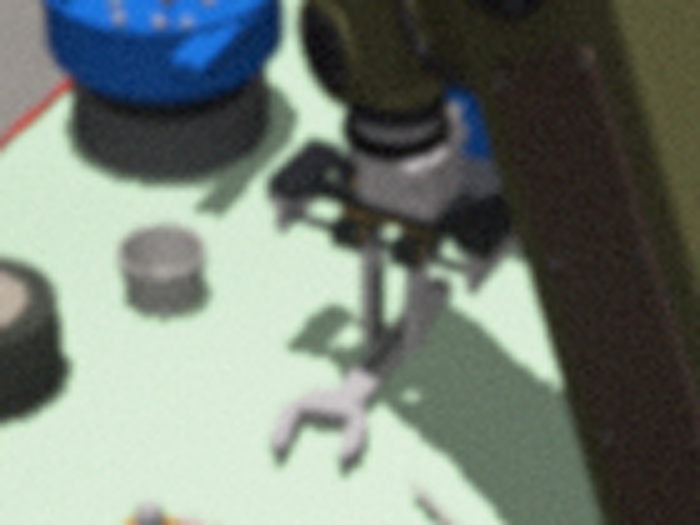

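View pics/ts20.png

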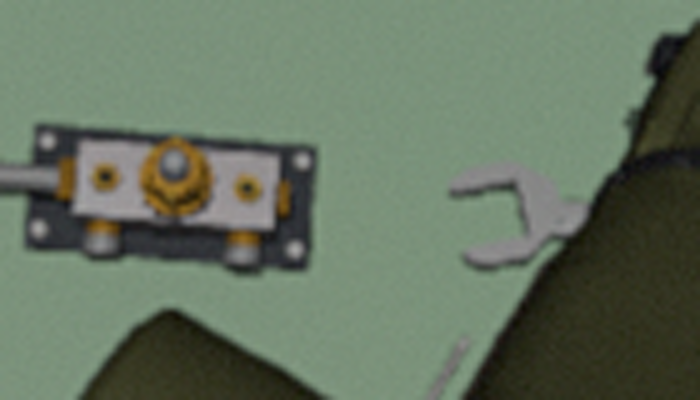

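>>> arm_command(
  steps=[
    [0.1,[0,0,0.5],0],
    [0.1,[0,0,0.4],0],
    [0.1,[0,0,0.3],0],
    [0.1,[0,0,0],0],
  ],
)

```text
clock: 30.65
eef_pos: [525.2, -259.9, -27.4]
eef_rot: [-3.142, -0.0, -0.04]
wrist_force: [0.3, -0.1, -1.1]
finger_gap: 23.1
```

```bash
python3 st.py; python3 - <<'E'
from h import *
t=np.load("t20.npz");crop(t['p'],222,152,248,178,22,"tn20")
E
```

```text
{'clock': 30.65, 'joints': [-0.522, 0.612, 1.577, 0.0, 0.953, -0.482], 'eef_pos': [525.175, -259.858, -27.359], 'eef_rot': [-3.142, -0.0, -0.04], 'wrist_force': [0.336, -0.054, -1.072], 'moment': [0.084, -0.177, -0.007], 'finger_gap': 23.119}
r 322.0 bearing TCP->nut 1.526 th 1.53 tang -0.34 rad -0.04 Mnut 0.1020098466790744
```

View pics/tn20.png

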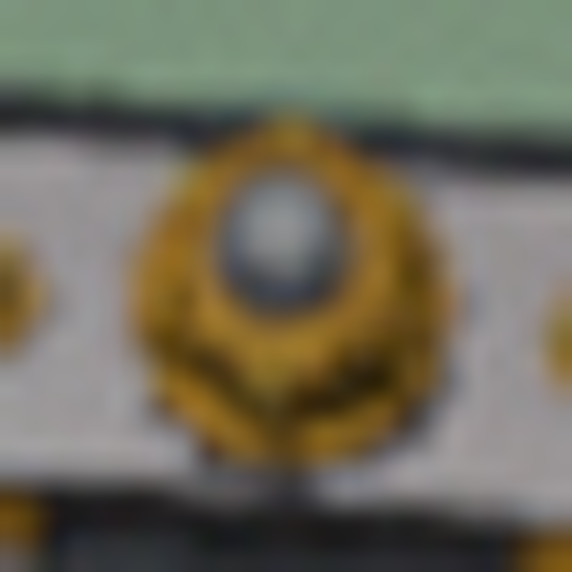

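The nut corners are now at (288,115) and (280,410). The nut has turned about 0.44 rad with the spanner, which fits a pull-up to the stop from a partly used seal. Next I'll lay the spanner down.

>>> arm_command(
  steps=[
    [0.1,[0,0,0.2],0],
    [0.1,[0,0,0],0],
    [0.5,[0,0,0],0],
    [0.5,[0,0,0],0],
    [0.5,[0,0,0],0],
  ],
  force=20,
)

```text
clock: 31.07
eef_pos: [525.3, -259.8, -28.9]
eef_rot: [3.142, -0.0, -0.04]
wrist_force: [0.7, 0.1, -0.4]
finger_gap: 40.1
```

>>> arm_command(
  steps=[
    [0.5,[0,0,0],0],
    [0.5,[0,0,-1.0],0],
    [0.5,[0,0,-3],0],
    [0.3,[0,0,-3],0],
    [0.3,[0,0,-3],0],
  ],
)

```text
clock: 31.48
eef_pos: [525.0, -259.7, 72.9]
eef_rot: [-3.141, 0.0, -0.04]
wrist_force: [0.9, 0.4, 0.6]
finger_gap: 37.3
```

```bash
python3 st.py; python3 - <<'E'
from h import *
p,d=snap("side","s21");crop(p,195,90,335,195,5,"ss21")
E
python3 head.py side s21 4 30 480 580 -190 -90
```

```text
{'clock': 31.483, 'joints': [-0.522, 0.476, 1.522, 0.0, 1.144, -0.482], 'eef_pos': [525.001, -259.672, 72.876], 'eef_rot': [-3.141, 0.0, -0.04], 'wrist_force': [0.916, 0.376, 0.563], 'moment': [-0.026, -0.067, -0.003], 'finger_gap': 37.301}
r 321.8 bearing TCP->nut 1.525 th 1.531 tang -0.9 rad 0.42 Mnut 0.28641497980356245
147 [ 532.9 -157.4   10.3] [ 497. -189.    4.] [ 567. -115.   16.]
tilt dz/dx,dz/dy,z [ 6.0000e-03 -1.6000e-02  1.0256e+01]
```

View pics/ss21.png

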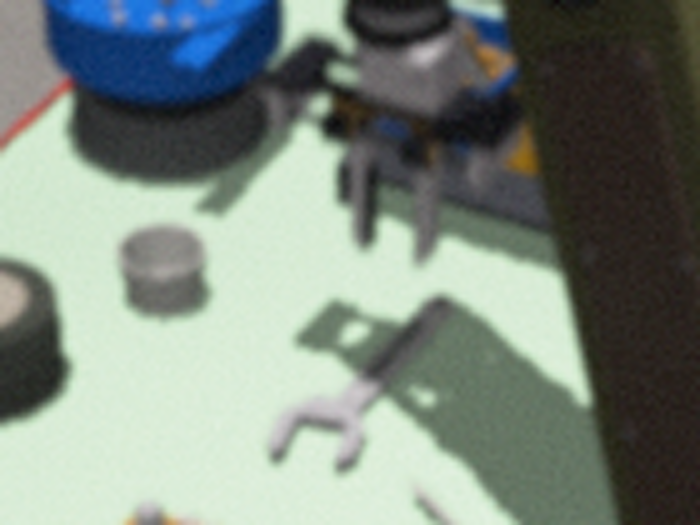

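```bash
python3 - <<'E'
from h import *
a=plan(470,-100,150,0.5,6)
b=plan(473.7,254.5,110,1.524,12,start=a)
P=pts("top",np.load("top0.npz")['d'])
for x,y in((65,130),(20,125),(100,130),(150,125),(135,260),(130,300),(145,180)):
    u,v=int(150+x/6),int(140+y/6);print((x,y),P[v,u].round().tolist())
E
```

```text
[[[-1.06, -2.64, -1.18], -0.09], [[-0.83, -2.73, -1.17], -0.09], [[-0.57, -2.79, -1.18], -0.09], [[-0.32, -2.84, -1.18], -0.09], [[-0.07, -2.85, -1.17], -0.09]]
[[[0.19, -2.84, -1.18], -0.09]]
end [ 469.974 -100.021  150.002    0.5  ]
[[[1.44, -2.58, 0.33], -0.085], [[1.66, -2.44, 0.34], -0.086], [[1.86, -2.3, 0.33], -0.085], [[2.05, -2.12, 0.33], -0.085], [[2.23, -1.95, 0.34], -0.086]]
[[[2.38, -1.75, 0.33], -0.085], [[2.52, -1.54, 0.33], -0.085], [[2.64, -1.32, 0.34], -0.086], [[2.75, -1.09, 0.33], -0.085], [[2.83, -0.85, 0.33], -0.085]]
[[[2.89, -0.61, 0.34], -0.086], [[2.93, -0.35, 0.33], -0.085]]
end [473.722 254.476 110.002   1.524]
(65, 130) [552.0, 303.0, 42.0]
(20, 125) [556.0, 326.0, 39.0]
(100, 130) [553.0, 284.0, 41.0]
(150, 125) [549.0, 248.0, 76.0]
(135, 260) [474.0, 254.0, 80.0]
(130, 300) [451.0, 255.0, 84.0]
(145, 180) [517.0, 251.0, 71.0]
```

>>> arm_command(
  steps=[
    [0.5,[-1.06,-2.64,-1.18],-0.09],
    [0.5,[-0.83,-2.73,-1.17],-0.09],
    [0.5,[-0.57,-2.79,-1.18],-0.09],
    [0.5,[-0.32,-2.84,-1.18],-0.09],
    [0.5,[-0.07,-2.85,-1.17],-0.09],
  ],
  force=20,
)

```text
clock: 31.95
eef_pos: [476.6, -124.4, 130.9]
eef_rot: [3.141, -0.001, 0.414]
wrist_force: [0.9, 0.7, 0.2]
finger_gap: 46.9
```

>>> arm_command(
  steps=[
    [0.5,[0.19,-2.84,-1.18],-0.09],
    [0.5,[1.44,-2.58,0.33],-0.085],
    [0.5,[1.66,-2.44,0.34],-0.086],
    [0.5,[1.86,-2.3,0.33],-0.085],
    [0.5,[2.05,-2.12,0.33],-0.085],
  ],
)

```text
clock: 32.37
eef_pos: [468.8, 20.8, 129.0]
eef_rot: [3.141, -0.001, 0.845]
wrist_force: [0.1, 0.1, 0.3]
finger_gap: 47.0
```

>>> arm_command(
  steps=[
    [0.5,[2.23,-1.95,0.34],-0.086],
    [0.5,[2.38,-1.75,0.33],-0.085],
    [0.5,[2.52,-1.54,0.33],-0.085],
    [0.5,[2.64,-1.32,0.34],-0.086],
    [0.5,[2.75,-1.09,0.33],-0.085],
  ],
)

```text
clock: 32.78
eef_pos: [470.3, 168.7, 112.1]
eef_rot: [3.141, -0.0, 1.272]
wrist_force: [0.9, -1.0, 0.4]
finger_gap: 47.2
```

>>> arm_command(
  steps=[
    [0.5,[2.83,-0.85,0.33],-0.085],
    [0.5,[2.89,-0.61,0.34],-0.086],
    [0.5,[2.93,-0.35,0.33],-0.085],
    [0.5,[0,0,0],0],
    [0.5,[0,0,0],0],
  ],
)

```text
clock: 33.2
eef_pos: [471.1, 256.7, 101.7]
eef_rot: [-3.142, 0.0, 1.526]
wrist_force: [-0.2, -0.2, 0.1]
finger_gap: 46.8
```

```bash
python3 st.py|head -1; python3 - <<'E'
from h import *
p,d=snap("side","s22");crop(p,170,150,270,260,5,"ss22")
plan(473.7,254.5,65,1.524,3)
E
```

```text
{'clock': 33.2, 'joints': [0.431, 0.34, 1.642, -0.0, 1.159, -1.095], 'eef_pos': [471.126, 256.68, 101.68], 'eef_rot': [-3.142, 0.0, 1.526], 'wrist_force': [-0.201, -0.209, 0.051], 'moment': [0.065, -0.079, 0.038], 'finger_gap': 46.821}
[[[-0.04, 0.08, 1.23], -0.0], [[-0.04, 0.08, 1.22], -0.0], [[-0.04, 0.09, 1.23], -0.0]]
end [473.743 254.465  65.011   1.524]
```

View pics/ss22.png

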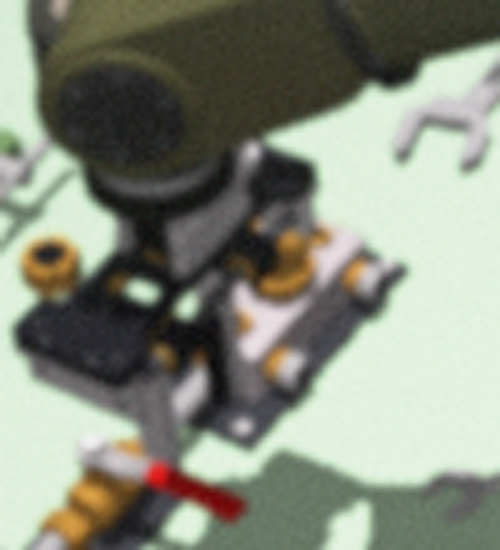

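>>> arm_command(
  steps=[
    [0.5,[-0.1,0.25,1.8],0],
    [0.5,[0,0,1.8],0],
    [0.5,[0,0,1.5],0],
    [0.5,[0,0,1.2],0],
    [0.5,[0,0,0.6],0],
  ],
)

```text
clock: 33.67
eef_pos: [473.6, 253.6, 31.5]
eef_rot: [-3.14, 0.001, 1.522]
wrist_force: [0.1, -0.3, 0.5]
finger_gap: 47.3
```

>>> arm_command(
  steps=[
    [0.1,[0,0,0],0],
    [0.1,[0,0,0],0],
    [0.1,[0,0,0],0],
    [0.1,[0,0,0],0],
    [0.1,[0,0,0],0],
  ],
)

```text
clock: 34.08
eef_pos: [474.4, 255.6, 33.4]
eef_rot: [3.14, -0.002, 1.524]
wrist_force: [0.1, 31.0, -3.7]
finger_gap: 17.1
```

```bash
python3 st.py|head -1
```

```text
{'clock': 34.083, 'joints': [0.425, 0.432, 1.692, 0.002, 1.015, -1.099], 'eef_pos': [474.416, 255.606, 33.372], 'eef_rot': [3.14, -0.002, 1.524], 'wrist_force': [0.092, 31.018, -3.666], 'moment': [5.785, -0.077, -0.049], 'finger_gap': 17.055}
```

>>> arm_command(
  steps=[
    [0.1,[0.3,0,0],0],
    [0.1,[0,0,0],0],
    [0.1,[0.74,0.04,0],0.1],
    [0.1,[0,0,0],0],
  ],
)

```text
clock: 34.42
eef_pos: [475.5, 265.3, 33.2]
eef_rot: [3.14, -0.0, 1.419]
wrist_force: [1.7, -0.4, 5.2]
finger_gap: 17.1
```

```bash
python3 st.py|head -1
```

```text
{'clock': 34.417, 'joints': [0.442, 0.444, 1.675, -0.001, 1.021, -0.977], 'eef_pos': [475.473, 265.3, 33.201], 'eef_rot': [3.14, -0.0, 1.419], 'wrist_force': [1.658, -0.386, 5.21], 'moment': [-0.063, -0.472, -0.308], 'finger_gap': 17.068}
```

>>> arm_command(
  steps=[
    [0.1,[0.74,0.04,0],0.1],
    [0.1,[0.74,0.04,0],0.1],
    [0.1,[0.74,0.04,0],0.1],
    [0.1,[0.74,0.04,0],0.1],
  ],
)

```text
clock: 34.75
eef_pos: [485.8, 292.3, 33.2]
eef_rot: [3.14, -0.0, 1.022]
wrist_force: [5.8, -8.4, 5.3]
finger_gap: 17.1
```

>>> arm_command(
  steps=[
    [0.1,[0.74,0.04,0],0.1],
    [0.1,[0.74,0.04,0],0.1],
    [0.1,[0.74,0.04,0],0.1],
    [0.1,[0.74,0.04,0],0.1],
  ],
)

```text
clock: 35.08
eef_pos: [506.0, 313.9, 33.2]
eef_rot: [3.14, -0.001, 0.622]
wrist_force: [3.6, -6.4, 5.5]
finger_gap: 17.0
```

```bash
python3 st.py|head -1
```

```text
{'clock': 35.083, 'joints': [0.494, 0.543, 1.521, -0.001, 1.076, -0.127], 'eef_pos': [506.004, 313.895, 33.208], 'eef_rot': [3.14, -0.001, 0.622], 'wrist_force': [3.612, -6.385, 5.54], 'moment': [-1.218, -0.789, 0.219], 'finger_gap': 17.026}
```

>>> arm_command(
  steps=[
    [0.1,[0.74,0.04,0],0.1],
    [0.1,[0.74,0.04,0],0.1],
    [0.1,[0.74,0.04,0],0.1],
    [0.1,[0.74,0.04,0],0.1],
    [0.1,[0,0,0],0],
  ],
)

```text
clock: 35.5
eef_pos: [533.6, 326.6, 33.2]
eef_rot: [-3.141, -0.003, 0.221]
wrist_force: [7.0, 1.6, 5.2]
finger_gap: 16.9
```

```bash
python3 st.py|head -1
```

```text
{'clock': 35.5, 'joints': [0.491, 0.602, 1.426, -0.0, 1.11, 0.27], 'eef_pos': [533.601, 326.589, 33.228], 'eef_rot': [-3.141, -0.003, 0.221], 'wrist_force': [6.986, 1.58, 5.225], 'moment': [0.157, -1.329, 0.256], 'finger_gap': 16.903}
```

>>> arm_command(
  steps=[
    [0.1,[0.74,0.04,0],0.1],
    [0.1,[0.74,0.04,0],0.1],
    [0.1,[0,0,0],0],
  ],
)

```text
clock: 35.75
eef_pos: [548.0, 328.4, 33.2]
eef_rot: [-3.14, -0.003, 0.023]
wrist_force: [6.1, 2.7, 3.8]
finger_gap: 16.7
```

```bash
python3 st.py|head -1
```

```text
{'clock': 35.75, 'joints': [0.483, 0.629, 1.382, 0.0, 1.127, 0.459], 'eef_pos': [548.022, 328.425, 33.22], 'eef_rot': [-3.14, -0.003, 0.023], 'wrist_force': [6.058, 2.745, 3.839], 'moment': [0.49, -1.271, 0.265], 'finger_gap': 16.72}
```

>>> arm_command(
  steps=[
    [0.1,[0.52,0.02,0],0.07],
    [0.1,[0,0,0],0],
  ],
)

```text
clock: 35.92
eef_pos: [552.7, 328.5, 33.3]
eef_rot: [-3.14, -0.002, -0.044]
wrist_force: [6.2, 3.6, 4.8]
finger_gap: 16.8
```

```bash
python3 st.py|head -1
```

```text
{'clock': 35.917, 'joints': [0.479, 0.638, 1.368, 0.001, 1.133, 0.523], 'eef_pos': [552.691, 328.501, 33.268], 'eef_rot': [-3.14, -0.002, -0.044], 'wrist_force': [6.192, 3.588, 4.823], 'moment': [0.647, -1.31, 0.369], 'finger_gap': 16.822}
```

>>> arm_command(
  steps=[
    [0.1,[0.22,0.0,0],0.03],
    [0.1,[0,0,0],0],
  ],
)

```text
clock: 36.08
eef_pos: [554.4, 328.4, 33.3]
eef_rot: [-3.14, -0.002, -0.071]
wrist_force: [3.3, 3.6, 5.2]
finger_gap: 16.3
```

```bash
python3 st.py|head -1; python3 - <<'E'
from h import *
p,d=snap("side","s23");crop(p,150,180,270,280,5,"ss23")
E
```

```text
{'clock': 36.083, 'joints': [0.478, 0.641, 1.363, 0.001, 1.135, 0.549], 'eef_pos': [554.437, 328.434, 33.259], 'eef_rot': [-3.14, -0.002, -0.071], 'wrist_force': [3.319, 3.562, 5.161], 'moment': [0.685, -0.795, 0.272], 'finger_gap': 16.321}
```

View pics/ss23.png

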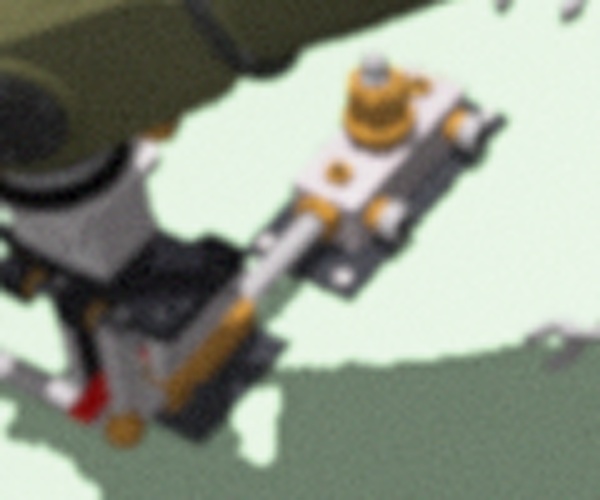

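>>> arm_command(
  steps=[
    [0.1,[0.3,0.0,0],0.03],
    [0.1,[0,0,0],0],
    [0.1,[0,0,0],0],
  ],
)

```text
clock: 36.38
eef_pos: [556.2, 328.2, 33.1]
eef_rot: [-3.141, 0.001, -0.1]
wrist_force: [-3.8, 3.3, 9.0]
finger_gap: 16.7
```

```bash
python3 st.py|head -1
```

```text
{'clock': 36.383, 'joints': [0.476, 0.646, 1.356, 0.001, 1.14, 0.575], 'eef_pos': [556.167, 328.16, 33.117], 'eef_rot': [-3.141, 0.001, -0.1], 'wrist_force': [-3.837, 3.341, 9.033], 'moment': [0.499, 0.804, 0.229], 'finger_gap': 16.709}
```

>>> arm_command(
  steps=[
    [0.5,[0,0,0],0],
    [0.5,[0,0,0],0],
    [0.5,[0,0,0],0],
    [0.5,[0,0,0],0],
    [0.5,[0,0,-2],0],
  ],
)

```text
clock: 36.8
eef_pos: [555.1, 326.4, 48.8]
eef_rot: [3.138, 0.005, -0.105]
wrist_force: [-0.2, -0.2, -0.3]
finger_gap: 45.3
```

>>> arm_command(
  steps=[
    [0.5,[0,0,-3.5],0],
    [0.5,[0,0,-3.5],0],
    [0.5,[0,0,-3],0],
    [0.5,[-3,0,0],0],
    [0.5,[-3,0,0],0],
  ],
)

```text
clock: 37.22
eef_pos: [497.8, 333.8, 153.9]
eef_rot: [-3.14, -0.002, -0.106]
wrist_force: [0.7, 0.5, -1.7]
finger_gap: 46.5
```

>>> arm_command(
  steps=[
    [0.5,[-3.5,0,0],0],
    [0.5,[-3.5,0,0],0],
    [0.5,[-3.5,0,0],0],
    [0.5,[-2,0,0],0],
    [0.5,[0,0,0],0],
  ],
)

```text
clock: 37.63
eef_pos: [370.0, 347.5, 152.8]
eef_rot: [-3.141, 0.0, -0.103]
wrist_force: [1.2, 0.5, -0.2]
finger_gap: 47.0
```

```bash
python3 st.py|head -1; python3 - <<'E'
from h import *
p,d=snap("top","t24");cv2.imwrite("pics/t24.png",cv2.resize(cv2.cvtColor(p,cv2.COLOR_RGB2BGR),(768,576)));crop(p,140,135,270,205,6,"tn24")
p,d=snap("side","s24");cv2.imwrite("pics/s24.png",cv2.resize(cv2.cvtColor(p,cv2.COLOR_RGB2BGR),(768,576)))
E
```

```text
{'clock': 37.633, 'joints': [0.682, 0.224, 1.666, 0.0, 1.252, 0.784], 'eef_pos': [370.044, 347.516, 152.847], 'eef_rot': [-3.141, 0.0, -0.103], 'wrist_force': [1.196, 0.485, -0.21], 'moment': [-0.047, -0.043, -0.028], 'finger_gap': 46.992}
```

View pics/t24.png

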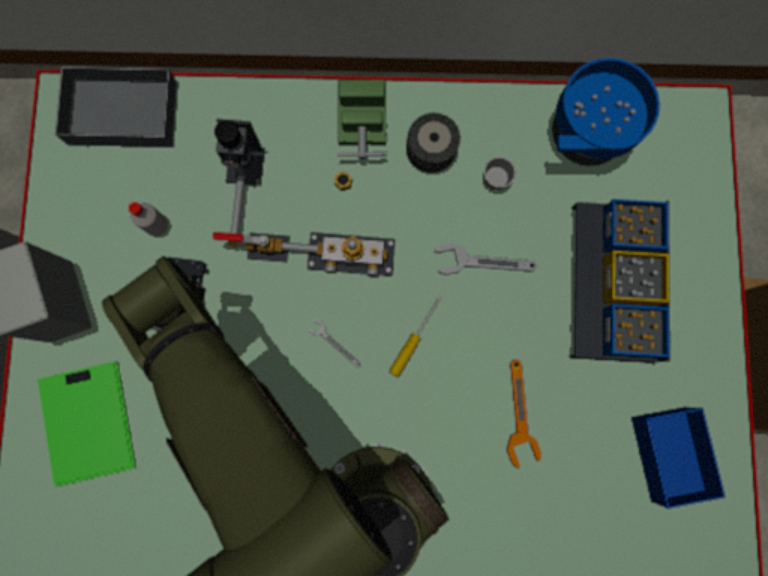

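View pics/tn24.png

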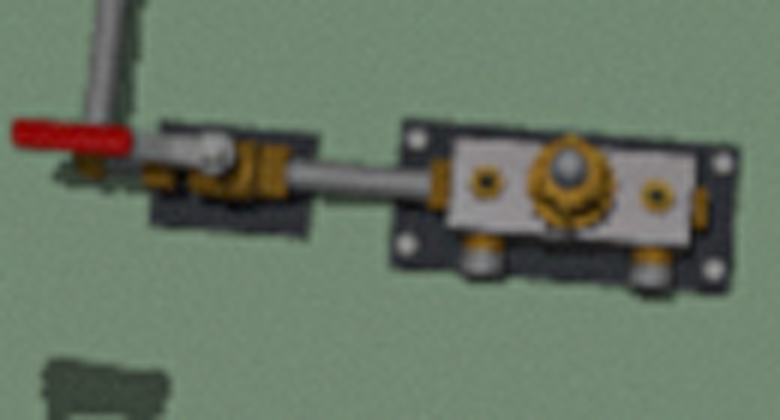

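View pics/s24.png

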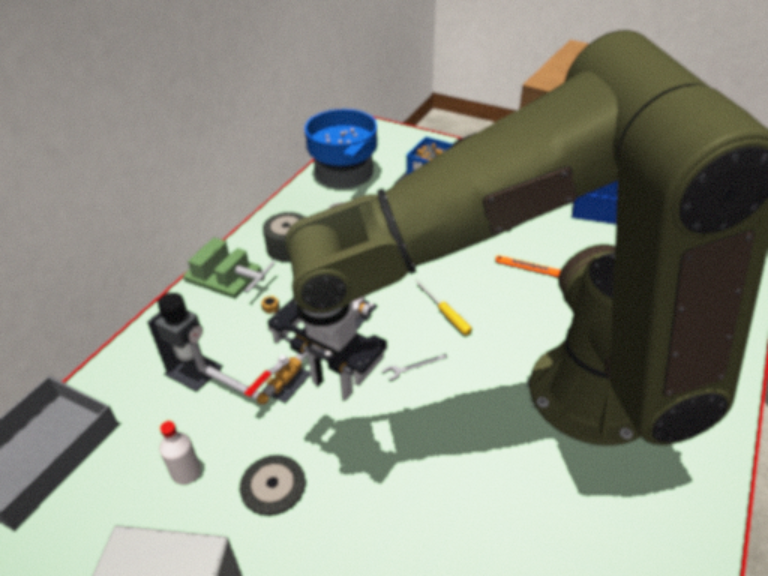

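```bash
python3 - <<'E'
from h import *
def A(f,x0,y0,x1,y1):
    p=np.load(f+".npz")['p'].astype(int);m=(p[...,0]>2.0*p[...,1])&(p[...,0]>80)
    k=np.zeros_like(m);k[y0:y1,x0:x1]=1;v,u=np.nonzero(m&k)
    q=np.array([ray("top",a,b,81) for a,b in zip(u,v)])[:,:2]
    w,V=np.linalg.eigh(np.cov(q.T));return q.mean(0)+[1,2],np.degrees(np.arctan2(V[1,1],V[0,1]))%180,len(u)
print(A("top0",165,150,180,200),A("t24",138,148,168,166))
c,_,_=A("t24",138,148,168,166);print("bearing from stem",np.degrees(np.arctan2(c[1]-251.6,c[0]-548.6)))
def T(x,y,z=45,x0=140,y0=135,s=6): return ray("top",x0+(x+.5)/s-.5,y0+(y+.5)/s-.5,z)[:2]
d=T(448,138)-T(697,155);print("block dir",np.degrees(np.arctan2(d[1],d[0])))
E
python3 head.py top t24 3 30 480 580 -190 -90;python3 head.py top t24 3 30 480 580 -345 -180
```

```text
(array([479.01799756, 255.21363565]), np.float64(176.76644251065855), 84) (array([554.91942594, 322.92095365]), np.float64(85.44315269306166), 92)
bearing from stem 84.93650448666116
block dir 87.22291608738529
314 [ 532.  -152.4    9.9] [ 482. -190.    3.] [580. -90.  22.]
tilt dz/dx,dz/dy,z [ 0.014 -0.082  9.925]
531 [ 526.4 -259.4    9.3] [ 481. -345.    3.] [ 579. -181.   21.]
tilt dz/dx,dz/dy,z [-0.035  0.013  9.348]
```

```bash
python3 -c "
from cell import manip
print(manip.sign_off())"
```

```text
the job is handed in; nothing more can be done
None
```

I did all the steps in order and handed the job in at about 37.6 s. No verdict is reported, so what follows rests on my own measurements.

- **Run down by hand:** I gripped the nut on its flats and turned it clockwise against about 0.15 N·m until the moment jumped. The first stop was overrun: I sent one more turn before reading the force, and the fingers slipped over the corners at up to about 0.76 N·m, well short of the spanner's 1.3 N·m. I then regripped and felt the seat again gently.
- **Pull-up with the spanner:** I pulled it from under the shelf by its head and regripped it by the handle about 114 mm from the jaw. The pull took about 1.2 to 1.6 N·m, then rose steeply, and I stopped at about 2.5 N·m (18 N at the handle).
- **Laying the spanner down:** It lies flat with its jaw about 200 mm from the nut. The depth readings there were noisy, but the last pictures show it flat.
- **Air on:** In the last top view the lever has turned about 91° and lies within 2–3° of the pipe. No bystander looks moved in the last pictures.

Checks that disagreed or stayed open:
- **Finger height:** The fingertips were about 35 mm higher than the reported TCP said, so I corrected heights from the pictures and by touch.
- **Jaw stuck:** The jaw would not slide off straight back, at up to 31 N. Lifting it only tilted the spanner, and it came off when I combined a pull with a small turn.
- **How far the nut turned:** The last picture gives about 0.44 rad with the spanner, against about 0.5 rad from the feel. Both fit a pull-up to the stop from a partly used seal. I could not rule out a turn-back of up to about 0.1 rad while freeing the jaw, which would still be within the limit.

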